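# Box up a gift set under the counter lamp

### The job

Swing the counter lamp aside, clear of the half-folded carton, then raise the carton's four side panels upright and pack everything that stands on the slate, chocolate bears and ribbon spools, into it, each upright on the carton's floor and wholly inside the panels. When all are in, swing the lamp back so that its shade hangs over the middle of the carton, leaving the panels standing; move the lamp gently and leave the other things on the counter alone.

Things in the scene. Friction and masses are not known exactly. Their poses are not given: they have to be found in the camera images.
- carton: floor plate of a brown card carton, fixed to the counter: 140 mm (own x, away from the robot) x 220 mm (own y, to the left) x 4 mm; paler inside. Origin: centre of its underside. A side panel 40 mm high, 4 mm thick is hinged along each edge: near x = -70, far x = +70, left y = +110, right y = -110 mm; hinge lines 3 mm above the counter
- lamp_arm_middle (a point): on the axis of the lamp's arm (a level straight round bar at 250 mm), halfway between the post's axis and the knob, marked by a brass collar; so the post's axis, about which the arm swings, lies as far beyond this point as the knob lies before it. The dark post stands on a fixed round foot 110 mm across, behind and to the right of the carton
- lamp_arm (a joint): angle of the lamp's arm about its post, rad, positive anticlockwise seen from above, stops at -0.5 and 1.8. Near 0 the shade hangs over the carton; a growing angle carries it past the robot's side and away to the right, and at about 1.4 it is well clear of all work on the carton. A stiff joint (0.12 N m): the arm stays where it is left
- lamp_knob (a point): middle of the upright wooden knob over the centre of the lamp shade, at the arm's end 253 mm from the post's axis, 285 mm above the counter. The knob is round, 22 mm across, and stands from 265 to 305 mm above the counter. The shade is 110 mm across, from 198 to 262 mm above the counter; the arm is a level round bar 14 mm thick at 250 mm
- near_panel (a joint): angle of the side panel on the carton's near (robot's) edge, rad: 0 lies flat outward, 1.57 stands upright, stop at 1.62. It starts partly raised and stays where it is left (stiff crease, 0.05 N m), so it can be pushed up from outside: take its free edge up and inwards along its arc (a level push on a low panel may jam)
- far_panel (a joint): angle of the side panel on the carton's far edge, rad: 0 lies flat outward, 1.57 stands upright, stop at 1.62. It starts partly raised and stays where it is left (stiff crease, 0.05 N m), so it can be pushed up from outside: take its free edge up and inwards along its arc (a level push on a low panel may jam)
- left_panel (a joint): angle of the side panel on the carton's left edge, rad: 0 lies flat outward, 1.57 stands upright, stop at 1.62. It starts partly raised and stays where it is left (stiff crease, 0.05 N m), so it can be pushed up from outside: take its free edge up and inwards along its arc (a level push on a low panel may jam)
- right_panel (a joint): angle of the side panel on the carton's right edge, rad: 0 lies flat outward, 1.57 stands upright, stop at 1.62. It starts partly raised and stays where it is left (stiff crease, 0.05 N m), so it can be pushed up from outside: take its free edge up and inwards along its arc (a level push on a low panel may jam)
- slate: round dark slate disc, 320 mm across; about 9.5 mm thick, fixed on the counter to the left. Origin: centre of its underside
- bear_0: moulded chocolate bear, sitting upright on the slate, 57 mm (own x) by 55 mm (own y), 71 mm high, 77 g; to be grasped round the belly, 35 mm up; origin at the centre of its underside, z up. May be absent (None)
- bear_1: moulded chocolate bear, sitting upright on the slate, 57 mm (own x) by 55 mm (own y), 71 mm high, 77 g; to be grasped round the belly, 35 mm up; origin at the centre of its underside, z up. May be absent (None)
- spool_0: wooden ribbon spool standing flat on the slate, a plain round drum 60 mm across and 30 mm high, 50 g; origin at the centre of its underside, z up. May be absent (None)
- spool_1: wooden ribbon spool standing flat on the slate, a plain round drum 60 mm across and 30 mm high, 50 g; origin at the centre of its underside, z up. May be absent (None)
- mini_jar: small white jar of sweets, 62 mm across, 78 mm high; a bystander on the counter, leave it alone. Origin: centre of its underside
- gift_box: flat red gift box, 74 x 104 x 46 mm; a bystander on the counter, leave it alone. Origin: centre of its underside
- choc_bar: wrapped chocolate bar, 55 x 117 x 9 mm; a bystander on the counter, leave it alone. Origin: centre of its underside
- gift_box_dark: black gift box, 69 x 89 x 57 mm; a bystander on the counter, leave it alone. Origin: centre of its underside
- stamp: rubber stamp with turned wooden handle, 28 x 42 x 67 mm; a bystander on the counter, leave it alone. Origin: centre of its underside
- tag: price card in an oak block, 20 x 45 x 54 mm; a bystander on the counter, leave it alone. Origin: centre of its underside

How it is judged:
On the way, in this order (a step that is already met when the one before it is completed fails the run):
1. the lamp is swung clear of the carton (horizontal distance between lamp_knob and carton above 0.22 m), for 0.2 s.
2. all four side panels stand upright, the lamp still clear (value of joint each of near_panel, far_panel, left_panel, right_panel above 1.35 rad and horizontal distance between lamp_knob and carton above 0.22 m), for 0.2 s.
3. every bear and spool stands upright on the carton's floor inside the panels, the lamp still clear (x of bear_0 in the frame of carton between -0.046 and 0.046 m and y of bear_0 in the frame of carton between -0.086 and 0.086 m and z of bear_0 in the frame of carton between -0.002 and 0.012 m and angle between each of bear_0, bear_1, spool_0, spool_1's own z axis and vertical below 0.3 rad and x of bear_1 in the frame of carton between -0.046 and 0.046 m and y of bear_1 in the frame of carton between -0.086 and 0.086 m and z of bear_1 in the frame of carton between -0.002 and 0.012 m and x of spool_0 in the frame of carton between -0.046 and 0.046 m and y of spool_0 in the frame of carton between -0.086 and 0.086 m and z of spool_0 in the frame of carton between -0.002 and 0.012 m and x of spool_1 in the frame of carton between -0.046 and 0.046 m and y of spool_1 in the frame of carton between -0.086 and 0.086 m and z of spool_1 in the frame of carton between -0.002 and 0.012 m and horizontal distance between lamp_knob and carton above 0.2 m), for 0.2 s.
4. the lamp is back over the middle of the carton (horizontal distance between lamp_knob and carton below 0.05 m), for 0.2 s.
At the end, for the whole second after the job is handed in: all panels above 1.35 rad; every bear and spool present at rest on the carton's floor, upright within 0.3 rad, its centre within 46 mm (carton's x) and 86 mm (carton's y) of the carton's centre; lamp knob at rest within 50 mm horizontally of the carton's centre (value of joint each of near_panel, far_panel, left_panel, right_panel above 1.35 rad and x of bear_0 in the frame of carton between -0.046 and 0.046 m and y of bear_0 in the frame of carton between -0.086 and 0.086 m and z of bear_0 in the frame of carton between -0.002 and 0.012 m and angle between each of bear_0, bear_1, spool_0, spool_1's own z axis and vertical below 0.3 rad and x of bear_1 in the frame of carton between -0.046 and 0.046 m and y of bear_1 in the frame of carton between -0.086 and 0.086 m and z of bear_1 in the frame of carton between -0.002 and 0.012 m and x of spool_0 in the frame of carton between -0.046 and 0.046 m and y of spool_0 in the frame of carton between -0.086 and 0.086 m and z of spool_0 in the frame of carton between -0.002 and 0.012 m and x of spool_1 in the frame of carton between -0.046 and 0.046 m and y of spool_1 in the frame of carton between -0.086 and 0.086 m and z of spool_1 in the frame of carton between -0.002 and 0.012 m and linear speed of each of bear_0, bear_1, spool_0, spool_1 below 0.03 m/s and horizontal distance between lamp_knob and carton below 0.05 m and velocity of joint lamp_arm between -0.05 and 0.05 rad/s); the robot touches nothing.
It fails at once if the lamp is swung harshly (over 2.5 rad/s) (velocity of joint lamp_arm above 2.5 rad/s or velocity of joint lamp_arm below -2.5 rad/s).
It fails at once if a bystander is shifted by more than 40 mm (distance of any of mini_jar, gift_box, choc_bar, gift_box_dark, stamp, tag from where it was at the start of the episode above 0.04 m).
It fails at once if a bear or spool falls off the counter (height (world z) of any of bear_0, bear_1, spool_0, spool_1 below -0.1 m).
Of bear_0, bear_1, spool_0, spool_1 only 2 to 4 are there at a start; the rules pass over those that are not, and their reading is None.
At some moment in a run one of spool_0, spool_1 may be knocked a few centimetres aside while the robot is not near it.
It also fails if it takes over 210 s, if anything falls off the work surface, if the arm or the gripper's body presses on something with over 40 N, if the wrist force passes 120 N, or if a joint passes its speed limit or range.

### The arm

A 7-joint arm with a two-finger parallel gripper is mounted at the origin on a cart in front of the work surface, level with it; the furniture and walls round the work are solid. World frame = base frame: x ahead of the robot, y to its left, z up, the work surface at z = 0. Lengths are in m, angles in rad, forces in N, time in s.
With the tool pointing down it reaches from about 0.425 to 0.875 m from the base axis. Payload 4.7 kg.
Tool frame: the origin (TCP) lies at the very end of the fingers, on their centre line; the grasp point (between the pads) lies 19 mm behind it; z points along the fingers, y is the line along which they close (so a half turn about z gives the same grasp; the last joint's range is limited). The gripper opens to 87 mm and grips with 3 to 60 N. Pads are 19 mm wide; open, the fingers measure 117 mm over their backs; the gripper's body (75 mm by 190 mm) begins 51 mm behind the grasp point.
Start: joints at [1.337, 0.321, -0.07, 1.45, 0.023, 1.371, -0.057], TCP at [0.159, -0.63, 0.223] pointing down, gripper open.
Joint ranges: [-2.86, 2.86], [-0.3, 2.09], [-1.38, 1.24], [0.06, 2.45], [-1.56, 4.7], [0.09, 2.05], [-2.69, 2.69]. Speed limits (rad/s): [2.57, 2.57, 3.14, 3.14, 3.14, 3.14, 3.14].

### API

Orientations are given as a rotation vector (axis times angle).
In Python, from bench import ctrl, vision gives the robot as it stands.
- The arm moves only by the tool jog_arm, never from a script. Its argument "increments" is a list of rows, each an object of numbers: "tx", "ty", "tz": the shift along the tool's x, y, z in mm; "wx", "wy", "wz": the turn, a rotation vector about the tool's x, y, z in rad; "gripper": the opening, from 0 (shut) to 1 (fully open). In form: [{"tx": .., "ty": .., "tz": .., "wx": .., "wy": .., "wz": .., "gripper": ..}, ...]. A call has exactly 5 rows; each row is the pose to reach, as a shift and turn from the pose commanded when the call began, along the tool's axes at that moment; what a row does not reach only later rows make up. A row lasts 1/12 s, in which the tool goes at most 41.7 mm and 7.16 degrees, less where a joint would pass 70% of its speed; a pose out of reach is approached as far as the arm can. A call with a gripper value outside its range is refused whole. The fingers move at their own pace and stop on an object; "grip_force" is the grip in N (left out, the last holds). Time passes only in rows, so rows that repeat a pose let the fingers close, or fill a call up. It gives the time, the measured TCP pose, the force, the opening and the grip force at its end, in the units of the state.
- ctrl.get_state(): the state, without advancing time (a new reading comes with each control period).
- vision.get_image(name): name is "scene" or "top" or "wrist"; returns a dict with "color" (400x640x3 uint8, blue, green, red), "fx", "fy", "cx", "cy" (pixels), "extrinsics" (4x4, takes a point from world to camera coordinates). Camera axes: x right, y down, z forward; pixel columns grow to the right and rows downward; lengths in m; the calibration is good to about 2 mm. A picture is of the moment at which its call begins. There is no depth.
- ctrl.close_job(): hands the job in; it is judged then, once.
Trained networks look in the newest picture that a camera, given by its name, has taken for a name from the list of things; names that differ only in an ending like _2 or _b are one class to them, and where a whole thing is asked for, a point or a joint stands for the part that bears it (a point fixed in the world has none). Each returns a list of dicts, best first, with "conf" (0 to 1); they miss things now and then, are a little off and sometimes report something else, mostly with a low value. They report only what shows in the picture. A call takes as long as a camera call.
- vision.spot_in(camera, thing): "bbox" ([left, top, right, bottom] in pixels, round what is visible of it).
The state is a dict: "time": time; "joint_positions": joint angles; "qd": joint speeds; "joint_torque": joint torques, N m; "position": TCP position; "tool_rot": TCP orientation; "ft_force": force on the tool from outside, world axes, zero at the start; "torque": the same for the moment, N m; "grip_width": opening from 0.0 (shut) to 1.0 (fully open); "grip_force": force on a finger pad.
Only numpy, scipy, OpenCV 4.12 (cv2) and the standard library are available. Lean on these libraries where they do the work, as an engineer would, in place of code of your own. Each camera call takes 0.05 s, during which the arm holds its last target. There are 200 camera calls.

## Working session

There is one attempt and no reset: what is moved stays moved. The work goes in short steps, Python scripts to look and compute and a tool call to move; the robot and the scene stay as the last step left them, time stands still between calls to the robot, and variables do not carry over. Pictures are saved under pics/ and viewed, at most 14 in all, crops included, and the job is handed in when it is done.

Besides the shell and the picture viewer there is one more tool, called after "Emit:" as name(argument=value, ...) on one line, values as JSON. jog_arm: Moves the arm, as the interface text tells. Its arguments: {"type":"object","properties":{"increments":{"type":"array"},"grip_force":{"type":"number"}},"required":["increments"]}

```bash
ls; mkdir -p pics; cat > h.py <<'E'
import numpy as np, cv2
from bench import ctrl, vision
from scipy.spatial.transform import Rotation as R
def img(n,save=None):
    d=vision.get_image(n)
    if save: cv2.imwrite('pics/'+save,d['color'])
    return d
def ray(d,u,v):
    E=np.array(d['extrinsics']);c=-E[:3,:3].T@E[:3,3]
    r=E[:3,:3].T@np.array([(u-d['cx'])/d['fx'],(v-d['cy'])/d['fy'],1]);return c,r
def atz(d,u,v,z):
    c,r=ray(d,u,v);return (c+r*(z-c[2])/r[2]).round(4)
def proj(d,p):
    E=np.array(d['extrinsics']);q=E[:3,:3]@np.array(p)+E[:3,3];return np.array([d['fx']*q[0]/q[2]+d['cx'],d['fy']*q[1]/q[2]+d['cy']]).round(1)
def st():
    s=ctrl.get_state();print(round(s['time'],2),np.round(s['position'],4),'R',R.from_rotvec(s['tool_rot']).as_matrix().round(3).tolist(),'q',np.round(s['joint_positions'],2),s['grip_width'],np.round(s['ft_force'],1));return s
E
python3 - <<'E'
from h import *
st()
for n in ['scene','top']:
    d=img(n,n+'0.png');print(n,d['fx'],d['cx'],d['cy'],'cam',ray(d,0,0)[0])
    for t in ['carton','lamp_arm_middle','lamp_knob','slate','bear_0','spool_0','mini_jar','gift_box','choc_bar','gift_box_dark','stamp','tag','near_panel','far_panel','left_panel','right_panel']:
        print(t,[(np.round(x['bbox']).astype(int).tolist(),round(x['conf'],2)) for x in vision.spot_in(n,t)][:5])
E
```

```text
pics
0.0 [ 0.1592 -0.6296  0.2214] R [[0.969, 0.245, -0.001], [0.245, -0.969, 0.002], [-0.0, -0.002, -1.0]] q [ 1.34  0.32 -0.07  1.45  0.02  1.37 -0.06] 1.0010087502238798 [-0.  -0.3 -0.1]
scene 510.2350879786727 330.47538717341894 202.0950749891854 cam [-0.53822083  1.30574498  0.92340446]
carton [([302, 220, 366, 257], 0.94), ([338, 237, 365, 253], 0.57), ([325, 153, 352, 200], 0.45)]
lamp_arm_middle [([326, 157, 350, 199], 0.84), ([340, 230, 375, 254], 0.16)]
lamp_knob [([327, 152, 356, 200], 0.94), ([399, 222, 421, 230], 0.37)]
slate [([234, 262, 334, 322], 0.84)]
bear_0 [([277, 261, 291, 279], 0.68), ([327, 159, 355, 197], 0.65)]
spool_0 [([301, 277, 318, 296], 0.85)]
mini_jar [([267, 218, 285, 242], 0.79), ([230, 244, 265, 265], 0.32), ([279, 258, 295, 281], 0.19)]
gift_box [([228, 244, 265, 268], 0.75)]
choc_bar [([267, 216, 282, 243], 0.74), ([401, 219, 424, 231], 0.42)]
gift_box_dark [([380, 193, 403, 210], 0.8), ([401, 224, 415, 241], 0.65)]
stamp [([403, 226, 414, 243], 0.53), ([399, 220, 418, 232], 0.34), ([301, 214, 335, 243], 0.31)]
tag [([325, 152, 351, 198], 0.67), (
[... 477 characters left out ...]
knob [([314, 131, 397, 204], 0.9), ([285, 179, 294, 219], 0.55)]
slate [([173, 176, 267, 264], 0.68), ([388, 231, 421, 250], 0.66)]
bear_0 [([227, 198, 242, 215], 0.48), ([355, 182, 369, 214], 0.43)]
spool_0 [([218, 227, 239, 246], 0.77)]
mini_jar [([283, 132, 304, 153], 0.6)]
gift_box [([175, 178, 268, 266], 0.22)]
choc_bar [([314, 134, 400, 207], 0.7), ([389, 228, 422, 250], 0.63), ([285, 129, 302, 153], 0.41)]
gift_box_dark [([422, 183, 449, 204], 0.9)]
stamp []
tag [([355, 182, 367, 214], 0.7)]
near_panel [([300, 214, 358, 225], 0.97)]
far_panel [([292, 168, 353, 181], 0.7)]
left_panel [([285, 183, 296, 219], 0.76), ([315, 133, 396, 208], 0.45)]
right_panel [([356, 180, 367, 214], 0.87)]
```

```bash
python3 - <<'E'
import cv2
for n,(a,b,c,d),s in [('top0',(110,290,160,480),2.5),('scene0',(140,340,215,445),3)]:
    i=cv2.imread(f'pics/{n}.png')[a:b,c:d]
    cv2.imwrite(f'pics/{n}c.png',cv2.resize(i,None,fx=s,fy=s,interpolation=cv2.INTER_CUBIC))
E
```

```text
(no output)
```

View pics/top0c.png

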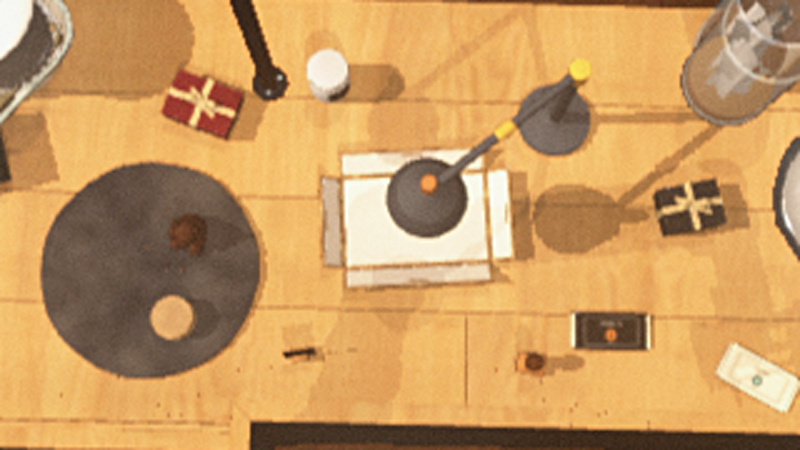

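View pics/scene0c.png

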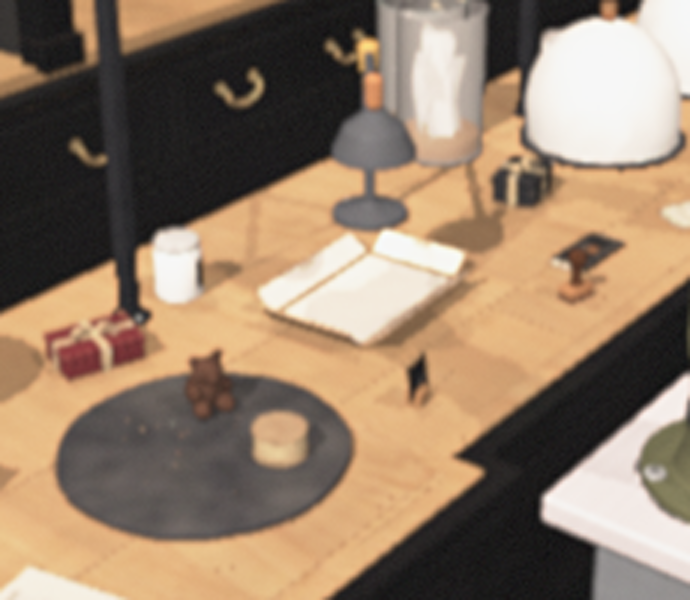

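The top view shows one bear (crop 187,234) and one spool (172,317) on the slate. The lamp knob is at (429,183), the collar at (505,130) and the post top at (580,70). The carton floor spans about (343..489, 175..268). A dark pole stands behind the slate at (268,85).

```bash
cat >> h.py <<'E'
def tri(obs):
    A=[];b=[]
    for d,u,v in obs:
        c,r=ray(d,u,v);r/=np.linalg.norm(r);P=np.eye(3)-np.outer(r,r);A.append(P);b.append(P@c)
    return np.linalg.lstsq(np.vstack(A),np.hstack(b),rcond=None)[0].round(4)
E
python3 - <<'E'
from h import *
t=img('top');s=img('scene')
T=lambda x,y,z:atz(t,160+x/2.5,110+y/2.5,z)
S=lambda x,y,z:atz(s,215+x/3,140+y/3,z)
print('floor corners',[T(*p,.004) for p in[(344,177),(485,170),(490,262),(346,267)]])
print('knob',T(429,183,.305),'collar',T(505,130,.25),'cap',T(580,70,.27),'foot',T(555,118,.01))
print('knobS',S(373,75,.305))
print('bear',T(187,234,.06),S(210,415,.0095),'spool',T(172,317,.0395),S(280,425,.0395),'slate',T(150,270,.0095))
print('pole',T(270,85,0),S(135,318,0.01))
for n,p in dict(gift=(205,103,.046),jar=(328,75,.078),dark=(690,207,.057),bar=(612,331,.009),stamp=(532,362,.06),tag=(300,353,.05)).items(): print(n,T(*p))
c=cv2.imread('pics/top0.png')[145:240,275:385];cv2.imwrite('pics/carton0.png',cv2.resize(c,None,fx=7,fy=6,interpolation=cv2.INTER_CUBIC)[:600])
E
```

```text
floor corners [array([0.625, 0.034, 0.004]), array([ 0.6414, -0.1768,  0.004 ]), array([ 0.5024, -0.1859,  0.004 ]), array([0.4895, 0.0265, 0.004 ])]
knob [ 0.556  -0.0848  0.305 ] collar [ 0.6401 -0.1831  0.25  ] cap [ 0.7172 -0.2772  0.27  ] foot [ 0.7232 -0.2811  0.01  ]
knobS [ 0.5567 -0.0801  0.305 ]
bear [0.5236 0.2529 0.06  ] [0.515  0.2695 0.0095] spool [0.4063 0.271  0.0395] [0.4075 0.2718 0.0395] slate [0.4769 0.313  0.0095]
pole [0.7656 0.1513 0.    ] [0.747  0.1632 0.01  ]
gift [0.7218 0.2403 0.046 ]
jar [0.76   0.0589 0.078 ]
dark [ 0.5828 -0.4706  0.057 ]
bar [ 0.4047 -0.365   0.009 ]
stamp [ 0.3539 -0.2421  0.06  ]
tag [0.359  0.0855 0.05  ]
```

View pics/carton0.png

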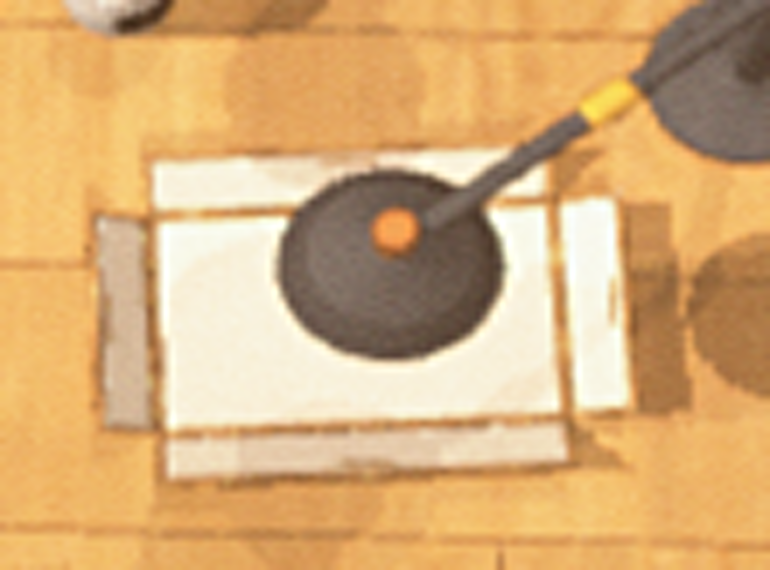

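```bash
cat >> h.py <<'E'
import json
def plan(way,start=None,mm=38,dr=.11):
    """way: (x,y,z,psi_deg,grip[,hold]) ; psi = heading of tool y. start: (x,y,z,psi)"""
    if start is None:
        s=ctrl.get_state();m=R.from_rotvec(s['tool_rot']).as_matrix();start=(*s['position'],np.degrees(np.arctan2(m[1,1],m[0,1])))
    cur=np.array(start,float);rows=[]
    for w in way:
        g=np.array(w[:4],float);k=w[5] if len(w)>5 else 0
        n=max(1,int(np.ceil(max(np.linalg.norm(g[:3]-cur[:3])*1000/mm,abs(np.radians(g[3]-cur[3]))/dr)))) if k>=0 else -k
        for i in range(1,n+1): rows.append((cur+(g-cur)*i/n,w[4]))
        for i in range(max(k,0)): rows.append((g,w[4]))
        cur=g
    while len(rows)%5: rows.append(rows[-1])
    b=np.array(start,float)
    for i in range(0,len(rows),5):
        out=[];p=np.radians(b[3])
        for g,gr in rows[i:i+5]:
            d=(g-b)*1000
            out.append(dict(tx=round(-np.sin(p)*d[0]+np.cos(p)*d[1],1),ty=round(np.cos(p)*d[0]+np.sin(p)*d[1],1),tz=round(-d[2],1),wz=round(-np.radians(g[3]-b[3]),3),gripper=gr))
        print(json.dumps(out));b=rows[i+4][0]
    print('end',b.round(4).tolist())
E
python3 - <<'E'
from h import *
t=img('top')
C=[atz(t,275+x/7,145+y/6,.004)[:2] for x,y in[(158,217),(551,203),(566,414),(166,430)]]
C=np.array(C);print(C,C.mean(0))
ex=(C[0]+C[1]-C[2]-C[3]);ey=(C[0]+C[3]-C[1]-C[2])
print('yaw',np.arctan2(ex[1],ex[0]),np.arctan2(-ey[0],ey[1]),np.linalg.norm(ex)/2,np.linalg.norm(ey)/2)
plan([(.159,-.63,.36,-75.8,1),(.556,-.083,.36,-140,.4)])
E
```

```text
[[ 0.6236  0.0341]
 [ 0.6382 -0.1758]
 [ 0.5054 -0.1853]
 [ 0.49    0.0253]] [ 0.5643   -0.075425]
yaw 0.06858594745095495 0.07122296250392993 0.1335139037703565 0.21078439814179795
[{"tx": -0.1, "ty": -0.1, "tz": -34.4, "wz": -0.0, "gripper": 1}, {"tx": -0.2, "ty": -0.1, "tz": -68.7, "wz": -0.0, "gripper": 1}, {"tx": -0.3, "ty": -0.2, "tz": -103.1, "wz": -0.0, "gripper": 1}, {"tx": -0.4, "ty": -0.3, "tz": -137.4, "wz": -0.0, "gripper": 1}, {"tx": 28.5, "ty": -24.3, "tz": -137.4, "wz": 0.062, "gripper": 0.4}]
[{"tx": 27.3, "ty": -25.8, "tz": -0.0, "wz": 0.062, "gripper": 0.4}, {"tx": 54.6, "ty": -51.6, "tz": -0.0, "wz": 0.125, "gripper": 0.4}, {"tx": 81.9, "ty": -77.4, "tz": -0.0, "wz": 0.187, "gripper": 0.4}, {"tx": 109.1, "ty": -103.2, "tz": -0.0, "wz": 0.249, "gripper": 0.4}, {"tx": 136.4, "ty": -129.0, "tz": -0.0, "wz": 0.311, "gripper": 0.4}]
[{"tx": 18.1, "ty": -32.9, "tz": -0.0, "wz": 0.062, "gripper": 0.4}, {"tx": 36.1, "ty": -65.8, "tz": -0.0, "wz": 0.125, "gripper": 0.4}, {"tx": 54.2, "ty": -98.7, "tz": -0.0, "wz": 0.187, "gripper": 0.4}, {"tx": 72.3, "ty": -131.7, "tz": -0.0, "wz": 0.249, "gripper": 0.4}, {"tx": 90.4, "ty": -164.6, "tz": -0.0, "wz": 0.311, "gripper": 0.4}]
[{"tx": 7.1, "ty": -36.9, "tz": -0.0, "wz": 0.062, "gripper": 0.4}, {"tx": 14.2, "ty": -73.7, "tz": -0.0, "wz": 0.125, "gripper": 0.4}, {"tx": 21.4, "ty": -110.6, "tz": -0.0, "wz": 0.187, "gripper": 0.4}, {"tx": 28.5, "ty": -147.5, "tz": -0.0, "wz": 0.249, "gripper": 0.4}, {"tx": 35.6, "ty": -184.3, "tz": -0.0, "wz": 0.311, "gripper": 0.4}]
[{"tx": -4.5, "ty": -37.3, "tz": -0.0, "wz": 0.062, "gripper": 0.4}, {"tx": -9.0, "ty": -74.6, "tz": -0.0, "wz": 0.125, "gripper": 0.4}, {"tx": -9.0, "ty": -74.6, "tz": -0.0, "wz": 0.125, "gripper": 0.4}, {"tx": -9.0, "ty": -74.6, "tz": -0.0, "wz": 0.125, "gripper": 0.4}, {"tx": -9.0, "ty": -74.6, "tz": -0.0, "wz": 0.125, "gripper": 0.4}]
end [0.556, -0.083, 0.36, -140.0]
```

Emit:
jog_arm(increments=[{"tz":-35,"gripper":1},{"tz":-70,"gripper":0.4},{"tz":-105,"gripper":0.4},{"tz":-138,"gripper":0.4},{"tx":28,"ty":-24,"tz":-138,"wz":0.062,"gripper":0.4}])

```text
validation failed for argument at $.in...
```

Emit:
jog_arm(increments=[{"tx":27,"ty":-26,"wz":0.062,"gripper":0.4},{"tx":54.5,"ty":-51.5,"wz":0.125,"gripper":0.4},{"tx":82,"ty":-77.5,"wz":0.187,"gripper":0.4},{"tx":109,"ty":-103,"wz":0.249,"gripper":0.4},{"tx":136.5,"ty":-129,"wz":0.311,"gripper":0.4}])

```text
validation failed for argument at $.in...
```

Emit:
jog_arm(increments=[{"tx":18,"ty":-33,"wz":0.062,"gripper":0.4},{"tx":36,"ty":-66,"wz":0.125,"gripper":0.4},{"tx":54,"ty":-99,"wz":0.187,"gripper":0.4},{"tx":72,"ty":-131.5,"wz":0.249,"gripper":0.4},{"tx":90.5,"ty":-164.5,"wz":0.311,"gripper":0.4}])

```text
validation failed for argument at $.in...
```

Emit:
jog_arm(increments=[{"tx":7,"ty":-37,"wz":0.062,"gripper":0.4},{"tx":14,"ty":-74,"wz":0.125,"gripper":0.4},{"tx":21.5,"ty":-110.5,"wz":0.187,"gripper":0.4},{"tx":28.5,"ty":-147.5,"wz":0.249,"gripper":0.4},{"tx":35.5,"ty":-184.5,"wz":0.311,"gripper":0.4}])

```text
validation failed for argument at $.in...
```

Emit:
jog_arm(increments=[{"tx":-4.5,"ty":-37,"wz":0.062,"gripper":0.4},{"tx":-9,"ty":-74.5,"wz":0.125,"gripper":0.4},{"tx":-9,"ty":-74.5,"wz":0.125,"gripper":0.4},{"tx":-9,"ty":-74.5,"wz":0.125,"gripper":0.4},{"tx":-9,"ty":-74.5,"wz":0.125,"gripper":0.4}])

```text
validation failed for argument at $.in...
```

```bash
python3 - <<'E'
from h import *
st()
d=img('wrist','w1.png')
print(proj(d,(.556,-.083,.305)))
E
```

```text
1.85 [ 0.1594 -0.6302  0.2226] R [[0.969, 0.245, -0.0], [0.245, -0.969, -0.0], [-0.0, 0.0, -1.0]] q [ 1.34  0.32 -0.07  1.45  0.02  1.37 -0.06] 0.9990250335091438 [0.9 0.6 0.4]
[4260.8 4380.5]
```

View pics/w1.png

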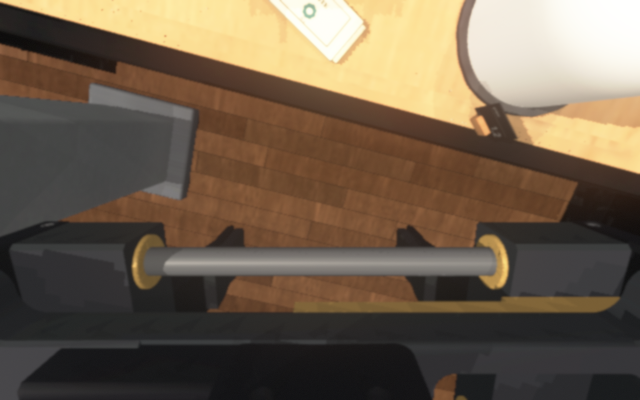

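The calls were refused and the arm hasn't moved. Each row probably needs all seven keys, so I'm retrying with the full set.

Emit:
jog_arm(increments=[{"tx":0,"ty":0,"tz":-35,"wx":0,"wy":0,"wz":0,"gripper":1},{"tx":0,"ty":0,"tz":-70,"wx":0,"wy":0,"wz":0,"gripper":0.4},{"tx":0,"ty":0,"tz":-105,"wx":0,"wy":0,"wz":0,"gripper":0.4},{"tx":0,"ty":0,"tz":-138,"wx":0,"wy":0,"wz":0,"gripper":0.4},{"tx":28,"ty":-24,"tz":-138,"wx":0,"wy":0,"wz":0.062,"gripper":0.4}])

```text
time: 2.32
position: [0.1752, -0.6069, 0.3677]
tool_rot: [3.115, 0.273, -0.003]
ft_force: [-0.6, 0.0, 0.7]
grip_width: 0.78
grip_force: 0.0
```

Emit:
jog_arm(increments=[{"tx":27,"ty":-26,"tz":0,"wx":0,"wy":0,"wz":0.062,"gripper":0.4},{"tx":54.5,"ty":-51.5,"tz":0,"wx":0,"wy":0,"wz":0.125,"gripper":0.4},{"tx":82,"ty":-77.5,"tz":0,"wx":0,"wy":0,"wz":0.187,"gripper":0.4},{"tx":109,"ty":-103,"tz":0,"wx":0,"wy":0,"wz":0.249,"gripper":0.4},{"tx":136.5,"ty":-129,"tz":0,"wx":0,"wy":0,"wz":0.311,"gripper":0.4}])

```text
time: 2.73
position: [0.2917, -0.4465, 0.3608]
tool_rot: [3.134, -0.202, 0.0]
ft_force: [1.8, 0.3, 0.8]
grip_width: 0.432
grip_force: 0.0
```

Emit:
jog_arm(increments=[{"tx":18,"ty":-33,"tz":0,"wx":0,"wy":0,"wz":0.062,"gripper":0.4},{"tx":36,"ty":-66,"tz":0,"wx":0,"wy":0,"wz":0.125,"gripper":0.4},{"tx":54,"ty":-99,"tz":0,"wx":0,"wy":0,"wz":0.187,"gripper":0.4},{"tx":72,"ty":-131.5,"tz":0,"wx":0,"wy":0,"wz":0.249,"gripper":0.4},{"tx":90.5,"ty":-164.5,"tz":0,"wx":0,"wy":0,"wz":0.311,"gripper":0.4}])

```text
time: 3.15
position: [0.402, -0.2945, 0.3609]
tool_rot: [3.065, -0.685, 0.001]
ft_force: [0.7, 0.0, 0.3]
grip_width: 0.402
grip_force: 0.0
```

Emit:
jog_arm(increments=[{"tx":7,"ty":-37,"tz":0,"wx":0,"wy":0,"wz":0.062,"gripper":0.4},{"tx":14,"ty":-74,"tz":0,"wx":0,"wy":0,"wz":0.125,"gripper":0.4},{"tx":21.5,"ty":-110.5,"tz":0,"wx":0,"wy":0,"wz":0.187,"gripper":0.4},{"tx":28.5,"ty":-147.5,"tz":0,"wx":0,"wy":0,"wz":0.249,"gripper":0.4},{"tx":35.5,"ty":-184.5,"tz":0,"wx":0,"wy":0,"wz":0.311,"gripper":0.4}])

```text
time: 3.57
position: [0.5121, -0.1423, 0.3609]
tool_rot: [2.922, -1.151, 0.002]
ft_force: [0.4, -0.6, 0.4]
grip_width: 0.4
grip_force: 0.0
```

```bash
python3 - <<'E'
from h import *
st()
d=img('wrist','w2.png')
print(proj(d,(.556,-.083,.305)),vision.spot_in('wrist','lamp_knob')[:2])
plan([(.556,-.083,.36,-140,.4,1)])
E
```

```text
3.57 [ 0.5121 -0.1423  0.3609] R [[0.731, -0.682, 0.001], [-0.682, -0.731, -0.001], [0.001, 0.0, -1.0]] q [ 0.74  0.06 -0.54  1.49  0.03  1.6  -2.12] 0.40027448023207984 [ 0.4 -0.6  0.4]
[223.4 224.6] [{'bbox': [197.6, 1.0, 298.0, 240.0], 'conf': 0.68}]
[{"tx": -2.4, "ty": -33.7, "tz": 0.4, "wz": 0.068, "gripper": 0.4}, {"tx": -4.8, "ty": -67.4, "tz": 0.7, "wz": 0.136, "gripper": 0.4}, {"tx": -4.8, "ty": -67.4, "tz": 0.7, "wz": 0.136, "gripper": 0.4}, {"tx": -4.8, "ty": -67.4, "tz": 0.7, "wz": 0.136, "gripper": 0.4}, {"tx": -4.8, "ty": -67.4, "tz": 0.7, "wz": 0.136, "gripper": 0.4}]
end [0.556, -0.083, 0.36, -140.0]
```

View pics/w2.png

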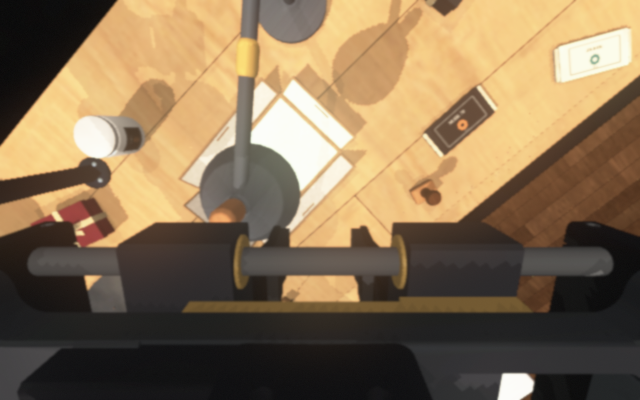

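Knob shows at about (225,212) in the wrist image, where I predicted it. I'm moving over it and going down.

Emit:
jog_arm(increments=[{"tx":-2.4,"ty":-34,"tz":0,"wx":0,"wy":0,"wz":0.068,"gripper":0.4},{"tx":-5,"ty":-67.5,"tz":0,"wx":0,"wy":0,"wz":0.136,"gripper":0.4},{"tx":-5,"ty":-67.5,"tz":0,"wx":0,"wy":0,"wz":0.136,"gripper":0.4},{"tx":-5,"ty":-67.5,"tz":25,"wx":0,"wy":0,"wz":0.136,"gripper":0.4},{"tx":-5,"ty":-67.5,"tz":50,"wx":0,"wy":0,"wz":0.136,"gripper":0.4}])

```text
time: 4.08
position: [0.5547, -0.0905, 0.3113]
tool_rot: [-2.841, 1.339, -0.005]
ft_force: [0.4, -0.1, -0.9]
grip_width: 0.399
grip_force: 0.0
```

Emit:
jog_arm(increments=[{"tx":0,"ty":0,"tz":20,"wx":0,"wy":0,"wz":0,"gripper":0.4},{"tx":0,"ty":0,"tz":36,"wx":0,"wy":0,"wz":0,"gripper":0.4},{"tx":0,"ty":0,"tz":36,"wx":0,"wy":0,"wz":0,"gripper":0.3},{"tx":0,"ty":0,"tz":36,"wx":0,"wy":0,"wz":0,"gripper":0.3},{"tx":0,"ty":0,"tz":36,"wx":0,"wy":0,"wz":0,"gripper":0.3}], grip_force=5)

```text
time: 4.5
position: [0.5533, -0.0915, 0.2744]
tool_rot: [2.84, -1.343, -0.001]
ft_force: [0.2, 0.3, -0.9]
grip_width: 0.311
grip_force: 0.2
```

```bash
python3 - <<'E'
from h import *
st();c=np.array((.72,-.279));k=np.array((.556,-.083));r=.2555
a0=np.degrees(np.arctan2(*(k-c)[::-1]));print(a0)
W=[]
# gentle start/stop profile, total 78 deg
for f in [1,3,6,10,15,20,25,30,35,40,45,50,55,60,65,70,74,77,78.5,79]:
    a=np.radians(a0+f);W.append((c[0]+r*np.cos(a),c[1]+r*np.sin(a),.274,-140+f,.3,-1))
plan(W,start=(.556,-.083,.274,-140))
E
```

```text
4.5 [ 0.5533 -0.0915  0.2744] R [[0.635, -0.773, -0.001], [-0.773, -0.635, -0.0], [-0.0, 0.001, -1.0]] q [ 0.65  0.15 -0.59  1.58  0.08  1.44 -2.4 ] 0.31111373719403523 [ 0.2  0.3 -0.9]
129.9203921399854
[{"tx": 0.1, "ty": 4.5, "tz": -0.0, "wz": -0.017, "gripper": 0.3}, {"tx": 0.4, "ty": 13.4, "tz": -0.0, "wz": -0.052, "gripper": 0.3}, {"tx": 1.4, "ty": 26.7, "tz": -0.0, "wz": -0.105, "gripper": 0.3}, {"tx": 3.9, "ty": 44.4, "tz": -0.0, "wz": -0.175, "gripper": 0.3}, {"tx": 8.7, "ty": 66.1, "tz": -0.0, "wz": -0.262, "gripper": 0.3}]
[{"tx": 0.9, "ty": 22.3, "tz": -0.0, "wz": -0.087, "gripper": 0.3}, {"tx": 3.8, "ty": 44.4, "tz": -0.0, "wz": -0.175, "gripper": 0.3}, {"tx": 8.6, "ty": 66.1, "tz": -0.0, "wz": -0.262, "gripper": 0.3}, {"tx": 15.3, "ty": 87.4, "tz": -0.0, "wz": -0.349, "gripper": 0.3}, {"tx": 23.8, "ty": 108.0, "tz": -0.0, "wz": -0.436, "gripper": 0.3}]
[{"tx": 0.9, "ty": 22.3, "tz": -0.0, "wz": -0.087, "gripper": 0.3}, {"tx": 3.8, "ty": 44.4, "tz": -0.0, "wz": -0.175, "gripper": 0.3}, {"tx": 8.6, "ty": 66.1, "tz": -0.0, "wz": -0.262, "gripper": 0.3}, {"tx": 15.3, "ty": 87.4, "tz": -0.0, "wz": -0.349, "gripper": 0.3}, {"tx": 23.8, "ty": 108.0, "tz": -0.0, "wz": -0.436, "gripper": 0.3}]
[{"tx": 0.9, "ty": 22.3, "tz": -0.0, "wz": -0.087, "gripper": 0.3}, {"tx": 3.1, "ty": 40.0, "tz": -0.0, "wz": -0.157, "gripper": 0.3}, {"tx": 5.5, "ty": 53.1, "tz": -0.0, "wz": -0.209, "gripper": 0.3}, {"tx": 7.0, "ty": 59.7, "tz": -0.0, "wz": -0.236, "gripper": 0.3}, {"tx": 7.5, "ty": 61.8, "tz": -0.0, "wz": -0.244, "gripper": 0.3}]
end [0.4964, -0.4026, 0.274, -61.0]
```

```bash
python3 - <<'E'
from h import *
s=st();c=np.array((.72,-.279));k=np.array(s['position'][:2]);r=np.linalg.norm(k-c)
a0=np.degrees(np.arctan2(*(k-c)[::-1]));print(a0,r)
W=[]
for f in [1,3,6,10,15,20,25,30,35,40,45,50,55,60,65,70,74,77,78.5,79]:
    a=np.radians(a0+f);W.append((c[0]+r*np.cos(a),c[1]+r*np.sin(a),.274,-140.6+f,.3,-1))
plan(W,start=(*k,.274,-140.6))
E
```

```text
4.5 [ 0.5533 -0.0915  0.2744] R [[0.635, -0.773, -0.001], [-0.773, -0.635, -0.0], [-0.0, 0.001, -1.0]] q [ 0.65  0.15 -0.59  1.58  0.08  1.44 -2.4 ] 0.31111373719403523 [ 0.2  0.3 -0.9]
131.63891850694952 0.25089595877641685
[{"tx": 0.2, "ty": 4.4, "tz": -0.0, "wz": -0.017, "gripper": 0.3}, {"tx": 0.9, "ty": 13.1, "tz": -0.0, "wz": -0.052, "gripper": 0.3}, {"tx": 2.4, "ty": 26.2, "tz": -0.0, "wz": -0.105, "gripper": 0.3}, {"tx": 5.5, "ty": 43.4, "tz": -0.0, "wz": -0.175, "gripper": 0.3}, {"tx": 11.1, "ty": 64.6, "tz": -0.0, "wz": -0.262, "gripper": 0.3}]
[{"tx": 1.8, "ty": 21.8, "tz": -0.0, "wz": -0.087, "gripper": 0.3}, {"tx": 5.5, "ty": 43.4, "tz": -0.0, "wz": -0.175, "gripper": 0.3}, {"tx": 11.1, "ty": 64.6, "tz": -0.0, "wz": -0.262, "gripper": 0.3}, {"tx": 18.5, "ty": 85.2, "tz": -0.0, "wz": -0.349, "gripper": 0.3}, {"tx": 27.6, "ty": 105.0, "tz": -0.0, "wz": -0.436, "gripper": 0.3}]
[{"tx": 1.8, "ty": 21.8, "tz": -0.0, "wz": -0.087, "gripper": 0.3}, {"tx": 5.5, "ty": 43.4, "tz": -0.0, "wz": -0.175, "gripper": 0.3}, {"tx": 11.1, "ty": 64.6, "tz": -0.0, "wz": -0.262, "gripper": 0.3}, {"tx": 18.5, "ty": 85.2, "tz": -0.0, "wz": -0.349, "gripper": 0.3}, {"tx": 27.6, "ty": 105.0, "tz": -0.0, "wz": -0.436, "gripper": 0.3}]
[{"tx": 1.8, "ty": 21.8, "tz": -0.0, "wz": -0.087, "gripper": 0.3}, {"tx": 4.6, "ty": 39.1, "tz": -0.0, "wz": -0.157, "gripper": 0.3}, {"tx": 7.5, "ty": 51.9, "tz": -0.0, "wz": -0.209, "gripper": 0.3}, {"tx": 9.2, "ty": 58.3, "tz": -0.0, "wz": -0.236, "gripper": 0.3}, {"tx": 9.8, "ty": 60.4, "tz": -0.0, "wz": -0.244, "gripper": 0.3}]
end [0.5041, -0.4069, 0.274, -61.6]
```

Emit:
jog_arm(increments=[{"tx":0.2,"ty":4.5,"tz":0,"wx":0,"wy":0,"wz":-0.017,"gripper":0.3},{"tx":1,"ty":13,"tz":0,"wx":0,"wy":0,"wz":-0.052,"gripper":0.3},{"tx":2.5,"ty":26,"tz":0,"wx":0,"wy":0,"wz":-0.105,"gripper":0.3},{"tx":5.5,"ty":43.5,"tz":0,"wx":0,"wy":0,"wz":-0.175,"gripper":0.3},{"tx":11,"ty":64.5,"tz":0,"wx":0,"wy":0,"wz":-0.262,"gripper":0.3}])

```text
time: 4.92
position: [0.511, -0.1398, 0.2748]
tool_rot: [-2.993, 0.951, -0.001]
ft_force: [0.2, 0.2, 0.5]
grip_width: 0.301
grip_force: 0.3
```

Emit:
jog_arm(increments=[{"tx":2,"ty":22,"tz":0,"wx":0,"wy":0,"wz":-0.087,"gripper":0.3},{"tx":5.5,"ty":43.5,"tz":0,"wx":0,"wy":0,"wz":-0.175,"gripper":0.3},{"tx":11,"ty":64.5,"tz":0,"wx":0,"wy":0,"wz":-0.262,"gripper":0.3},{"tx":18.5,"ty":85,"tz":0,"wx":0,"wy":0,"wz":-0.349,"gripper":0.3},{"tx":27.5,"ty":105,"tz":0,"wx":0,"wy":0,"wz":-0.436,"gripper":0.3}])

```text
time: 5.33
position: [0.4714, -0.2429, 0.275]
tool_rot: [3.128, -0.284, 0.0]
ft_force: [1.2, 1.0, 0.7]
grip_width: 0.302
grip_force: 0.4
```

Emit:
jog_arm(increments=[{"tx":2,"ty":22,"tz":0,"wx":0,"wy":0,"wz":-0.087,"gripper":0.3},{"tx":5.5,"ty":43.5,"tz":0,"wx":0,"wy":0,"wz":-0.175,"gripper":0.3},{"tx":11,"ty":64.5,"tz":0,"wx":0,"wy":0,"wz":-0.262,"gripper":0.3},{"tx":18.5,"ty":85,"tz":0,"wx":0,"wy":0,"wz":-0.349,"gripper":0.3},{"tx":27.5,"ty":105,"tz":0,"wx":0,"wy":0,"wz":-0.436,"gripper":0.3}])

```text
time: 5.75
position: [0.4792, -0.3516, 0.2748]
tool_rot: [-3.116, -0.398, 0.001]
ft_force: [-0.3, 1.4, 0.4]
grip_width: 0.3
grip_force: 0.3
```

Emit:
jog_arm(increments=[{"tx":2,"ty":22,"tz":0,"wx":0,"wy":0,"wz":-0.087,"gripper":0.3},{"tx":4.5,"ty":39,"tz":0,"wx":0,"wy":0,"wz":-0.157,"gripper":0.3},{"tx":7.5,"ty":52,"tz":0,"wx":0,"wy":0,"wz":-0.209,"gripper":0.3},{"tx":9,"ty":58,"tz":0,"wx":0,"wy":0,"wz":-0.236,"gripper":0.3},{"tx":10,"ty":60.5,"tz":0,"wx":0,"wy":0,"wz":-0.244,"gripper":0.3}])

```text
time: 6.17
position: [0.504, -0.408, 0.2739]
tool_rot: [-3.046, -0.768, 0.001]
ft_force: [-0.2, 0.3, 0.3]
grip_width: 0.302
grip_force: 0.0
```

Emit:
jog_arm(increments=[{"tx":0,"ty":0,"tz":0,"wx":0,"wy":0,"wz":0,"gripper":0.4},{"tx":0,"ty":0,"tz":0,"wx":0,"wy":0,"wz":0,"gripper":0.4},{"tx":0,"ty":0,"tz":-25,"wx":0,"wy":0,"wz":0,"gripper":0.4},{"tx":0,"ty":0,"tz":-50,"wx":0,"wy":0,"wz":0,"gripper":0.4},{"tx":0,"ty":0,"tz":-70,"wx":0,"wy":0,"wz":0,"gripper":0.3}])

```text
time: 6.58
position: [0.5044, -0.4054, 0.3465]
tool_rot: [3.045, 0.77, 0.001]
ft_force: [0.7, -0.5, 0.2]
grip_width: 0.369
grip_force: 0.0
```

```bash
python3 - <<'E'
from h import *
st()
d=img('top','t3.png')
print([ (np.round(x['bbox']),x['conf']) for x in vision.spot_in('top','lamp_knob')[:2]])
i=d['color'][110:290,160:480];cv2.imwrite('pics/t3c.png',cv2.resize(i,None,fx=2.5,fy=2.5,interpolation=cv2.INTER_CUBIC))
E
```

```text
6.58 [ 0.5044 -0.4054  0.3465] R [[0.88, 0.475, 0.001], [0.475, -0.88, -0.001], [0.0, 0.001, -1.0]] q [ 0.96  0.32 -0.45  1.23  0.14  1.62 -0.53] 0.36858538908150185 [ 0.7 -0.5  0.2]
[(array([386., 132., 433., 220.]), 0.91)]
```

View pics/t3c.png

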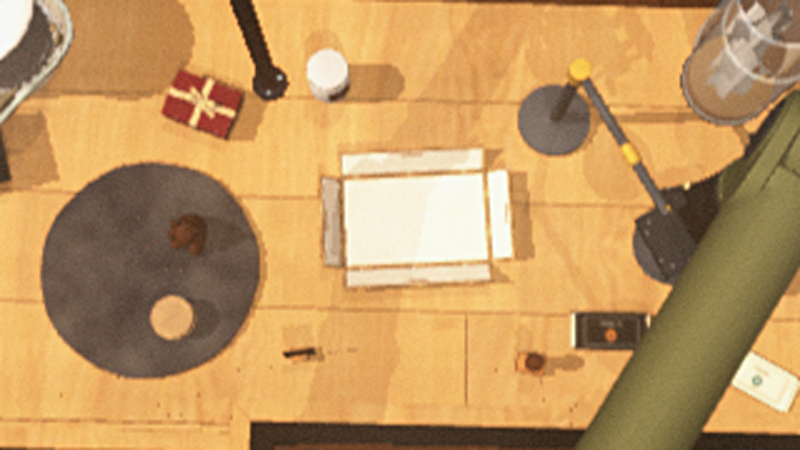

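The lamp is clear and the carton is fully visible. All the panels look raised about 35–50°. Next I'll plan the panel pushes with shut fingers at one fixed yaw, tool y along the carton's x.

```bash
cat >> h.py <<'E'
def jrows(way,start):
    """compact: print rows as [tx,ty,tz,wz,g]"""
    import io,contextlib
    f=io.StringIO()
    with contextlib.redirect_stdout(f): plan(way,start)
    for l in f.getvalue().splitlines():
        if l[0]=='[': print([[round(r['tx']*2)/2,round(r['ty']*2)/2,round(r['tz']*2)/2,r['wz'],r['gripper']] for r in json.loads(l)])
        else: print(l)
CC=np.array((.5643,-.0754));YAW=.070
ax=np.array((np.cos(YAW),np.sin(YAW)));ay=np.array((-ax[1],ax[0]))
PAN=dict(near=(-ax,.07,.015),far=(ax,.07,.015),left=(ay,.11,.0095),right=(-ay,.11,.0095))
def pw(n,d,z,g=0,k=-1):
    u,h,f=PAN[n];p=CC+u*(h+f+d/1000);return (*p,z/1000,4,g,k)
def push(n): return [pw(n,46,75),pw(n,46,40),pw(n,46,14,k=-2),pw(n,36,14),pw(n,28,21.5),pw(n,19,27),pw(n,9,30.5),pw(n,4,31),pw(n,4,31),pw(n,25,35)]
E
python3 - <<'E'
from h import *
s=(.5044,-.4069,.344,-61.6)
a=pw('right',46,75)
print(a);jrows([(.5044,-.38,.344,-40,0),(a[0],a[1],.2,4,0,0),(a[0],a[1],.075,4,0,0)],s)
jrows(push('right'),a[:4])
E
```

```text
(np.float64(0.5758755412343617), np.float64(-0.24049469054191774), 0.075, 4, 0, -1)
[[3.0, -6.0, 0.0, -0.094, 0], [6.5, -12.0, 0.0, -0.188, 0], [9.5, -17.5, 0.0, -0.283, 0], [13.0, -23.5, 0.0, -0.377, 0], [31.5, -36.5, 20.5, -0.487, 0]]
[[22.0, -2.5, 20.5, -0.11, 0], [44.5, -5.0, 41.0, -0.219, 0], [66.5, -7.5, 61.5, -0.329, 0], [89.0, -10.5, 82.5, -0.439, 0], [111.0, -13.0, 103.0, -0.549, 0]]
[[20.5, 9.5, 20.5, -0.11, 0], [20.5, 9.5, 52.0, -0.11, 0], [20.5, 9.5, 83.0, -0.11, 0], [20.5, 9.5, 114.5, -0.11, 0], [20.5, 9.5, 145.5, -0.11, 0]]
end [0.5759, -0.2405, 0.075, 4.0]
[[0.0, 0.0, 0.0, -0.0, 0], [0.0, 0.0, 35.0, -0.0, 0], [0.0, 0.0, 48.0, -0.0, 0], [0.0, 0.0, 61.0, -0.0, 0], [10.0, 0.0, 61.0, -0.0, 0]]
[[8.0, 0.0, -7.5, -0.0, 0], [17.0, 0.0, -13.0, -0.0, 0], [27.0, 0.0, -16.5, -0.0, 0], [32.0, 0.0, -17.0, -0.0, 0], [32.0, 0.0, -17.0, -0.0, 0]]
[[-21.0, 0.0, -4.0, -0.0, 0], [-21.0, 0.0, -4.0, -0.0, 0], [-21.0, 0.0, -4.0, -0.0, 0], [-21.0, 0.0, -4.0, -0.0, 0], [-21.0, 0.0, -4.0, -0.0, 0]]
end [0.5744, -0.2195, 0.035, 4.0]
```

```bash
cat >> h.py <<'E'
OFF=dict(right=-.025*ax,near=0*ax,left=0*ax,far=0*ax)
def pw(n,d,z,g=0,k=-1):
    u,h,f=PAN[n];p=CC+u*(h+f+d/1000)+OFF[n];return (*p,z/1000,4,g,k)
E
python3 - <<'E'
from h import *
s=(.5044,-.4069,.344,-61.6)
a=pw('right',46,75)
print(a);jrows([(.5044,-.38,.344,-40,0),(a[0],a[1],.2,4,0,0),(a[0],a[1],.075,4,0,0)],s)
E
```

```text
(np.float64(0.5509367662280297), np.float64(-0.24224326172535607), 0.075, 4, 0, -1)
[[3.0, -6.0, 0.0, -0.094, 0], [6.5, -12.0, 0.0, -0.188, 0], [9.5, -17.5, 0.0, -0.283, 0], [13.0, -23.5, 0.0, -0.377, 0], [28.0, -38.0, 20.5, -0.487, 0]]
[[20.0, -5.5, 20.5, -0.11, 0], [40.0, -11.0, 41.0, -0.219, 0], [60.0, -16.0, 61.5, -0.329, 0], [80.0, -21.5, 82.5, -0.439, 0], [100.5, -27.0, 103.0, -0.549, 0]]
[[20.0, 6.0, 20.5, -0.11, 0], [20.0, 6.0, 52.0, -0.11, 0], [20.0, 6.0, 83.0, -0.11, 0], [20.0, 6.0, 114.5, -0.11, 0], [20.0, 6.0, 145.5, -0.11, 0]]
end [0.5509, -0.2422, 0.075, 4.0]
```

Emit:
jog_arm(increments=[{"tx":3,"ty":-6,"tz":0,"wx":0,"wy":0,"wz":-0.094,"gripper":0},{"tx":6.5,"ty":-12,"tz":0,"wx":0,"wy":0,"wz":-0.188,"gripper":0},{"tx":9.5,"ty":-17.5,"tz":0,"wx":0,"wy":0,"wz":-0.283,"gripper":0},{"tx":13,"ty":-23.5,"tz":0,"wx":0,"wy":0,"wz":-0.377,"gripper":0},{"tx":28,"ty":-38,"tz":20.5,"wx":0,"wy":0,"wz":-0.487,"gripper":0}])

```text
time: 7.1
position: [0.5105, -0.3625, 0.3269]
tool_rot: [2.765, 1.477, 0.001]
ft_force: [0.1, -1.2, 0.5]
grip_width: 0.034
grip_force: 0.0
```

Emit:
jog_arm(increments=[{"tx":20,"ty":-5.5,"tz":20.5,"wx":0,"wy":0,"wz":-0.11,"gripper":0},{"tx":40,"ty":-11,"tz":41,"wx":0,"wy":0,"wz":-0.219,"gripper":0},{"tx":60,"ty":-16,"tz":61.5,"wx":0,"wy":0,"wz":-0.329,"gripper":0},{"tx":80,"ty":-21.5,"tz":82.5,"wx":0,"wy":0,"wz":-0.439,"gripper":0},{"tx":100.5,"ty":-27,"tz":103,"wx":0,"wy":0,"wz":-0.549,"gripper":0}])

```text
time: 7.52
position: [0.5438, -0.2594, 0.2195]
tool_rot: [-2.259, -2.182, 0.002]
ft_force: [-0.3, -0.5, -1.0]
grip_width: 0.007
grip_force: 0.0
```

Emit:
jog_arm(increments=[{"tx":20,"ty":6,"tz":20.5,"wx":0,"wy":0,"wz":-0.11,"gripper":0},{"tx":20,"ty":6,"tz":52,"wx":0,"wy":0,"wz":-0.11,"gripper":0},{"tx":20,"ty":6,"tz":83,"wx":0,"wy":0,"wz":-0.11,"gripper":0},{"tx":20,"ty":6,"tz":114.5,"wx":0,"wy":0,"wz":-0.11,"gripper":0},{"tx":20,"ty":6,"tz":145.5,"wx":0,"wy":0,"wz":-0.11,"gripper":0}])

```text
time: 7.93
position: [0.5503, -0.2404, 0.0738]
tool_rot: [-2.141, -2.298, 0.001]
ft_force: [0.6, -1.2, -0.1]
grip_width: 0.006
grip_force: 0.0
```

Emit:
jog_arm(increments=[{"tx":0,"ty":0,"tz":0,"wx":0,"wy":0,"wz":0,"gripper":0},{"tx":0,"ty":0,"tz":0,"wx":0,"wy":0,"wz":0,"gripper":0},{"tx":0,"ty":0,"tz":0,"wx":0,"wy":0,"wz":0,"gripper":0},{"tx":0,"ty":0,"tz":0,"wx":0,"wy":0,"wz":0,"gripper":0},{"tx":0,"ty":0,"tz":0,"wx":0,"wy":0,"wz":0,"gripper":0}])

```text
time: 8.35
position: [0.5527, -0.2417, 0.0779]
tool_rot: [2.14, 2.295, 0.001]
ft_force: [0.1, 0.7, 0.6]
grip_width: 0.0
grip_force: 0.0
```

```bash
python3 - <<'E'
from h import *
s=st();a=pw('right',46,75);p=s['position'];m=R.from_rotvec(s['tool_rot']).as_matrix();ps=np.degrees(np.arctan2(m[1,1],m[0,1]));print(ps)
jrows(push('right'),(*p,ps))
E
```

```text
8.35 [ 0.5527 -0.2417  0.0779] R [[-0.07, 0.998, 0.003], [0.998, 0.07, -0.002], [-0.002, 0.003, -1.0]] q [ 0.89  0.4  -0.64  1.72  0.27  1.1   0.24] 0.0004412593335625739 [0.1 0.7 0.6]
4.004797550754165
[[-0.5, -2.0, 3.0, 0.0, 0], [-0.5, -2.0, 38.0, 0.0, 0], [-0.5, -2.0, 51.0, 0.0, 0], [-0.5, -2.0, 64.0, 0.0, 0], [9.5, -2.0, 64.0, 0.0, 0]]
[[8.0, 0.0, -7.5, -0.0, 0], [17.0, 0.0, -13.0, -0.0, 0], [27.0, 0.0, -16.5, -0.0, 0], [32.0, 0.0, -17.0, -0.0, 0], [32.0, 0.0, -17.0, -0.0, 0]]
[[-21.0, 0.0, -4.0, -0.0, 0], [-21.0, 0.0, -4.0, -0.0, 0], [-21.0, 0.0, -4.0, -0.0, 0], [-21.0, 0.0, -4.0, -0.0, 0], [-21.0, 0.0, -4.0, -0.0, 0]]
end [0.5495, -0.2213, 0.035, 4.0]
```

Emit:
jog_arm(increments=[{"tx":0,"ty":0,"tz":20,"wx":0,"wy":0,"wz":0,"gripper":0},{"tx":0,"ty":0,"tz":45,"wx":0,"wy":0,"wz":0,"gripper":0},{"tx":0,"ty":0,"tz":62,"wx":0,"wy":0,"wz":0,"gripper":0},{"tx":0,"ty":0,"tz":62,"wx":0,"wy":0,"wz":0,"gripper":0},{"tx":9.5,"ty":0,"tz":62,"wx":0,"wy":0,"wz":0,"gripper":0}])

```text
time: 8.77
position: [0.5504, -0.2339, 0.014]
tool_rot: [2.145, 2.294, -0.001]
ft_force: [0.7, -1.3, 1.2]
grip_width: 0.003
grip_force: 0.0
```

Emit:
jog_arm(increments=[{"tx":8,"ty":0,"tz":-7.5,"wx":0,"wy":0,"wz":0,"gripper":0},{"tx":17,"ty":0,"tz":-13,"wx":0,"wy":0,"wz":0,"gripper":0},{"tx":27,"ty":0,"tz":-16.5,"wx":0,"wy":0,"wz":0,"gripper":0},{"tx":32,"ty":0,"tz":-17,"wx":0,"wy":0,"wz":0,"gripper":0},{"tx":32,"ty":0,"tz":-17,"wx":0,"wy":0,"wz":0,"gripper":0}])

```text
time: 9.18
position: [0.5497, -0.1975, 0.0323]
tool_rot: [2.137, 2.299, 0.003]
ft_force: [-0.2, 0.4, 0.0]
grip_width: 0.008
grip_force: 0.0
```

Emit:
jog_arm(increments=[{"tx":0,"ty":0,"tz":0,"wx":0,"wy":0,"wz":0,"gripper":0},{"tx":-15,"ty":0,"tz":-4,"wx":0,"wy":0,"wz":0,"gripper":0},{"tx":-30,"ty":0,"tz":-4,"wx":0,"wy":0,"wz":0,"gripper":0},{"tx":-30,"ty":0,"tz":-40,"wx":0,"wy":0,"wz":0,"gripper":0},{"tx":-30,"ty":0,"tz":-40,"wx":0,"wy":0,"wz":0,"gripper":0}])

```text
time: 9.6
position: [0.553, -0.233, 0.0747]
tool_rot: [2.142, 2.29, 0.003]
ft_force: [2.0, 0.1, 1.7]
grip_width: 0.004
grip_force: 0.0
```

```bash
cat >> h.py <<'E'
def cur():
    s=st();m=R.from_rotvec(s['tool_rot']).as_matrix();return (*s['position'],np.degrees(np.arctan2(m[1,1],m[0,1])))
E
python3 - <<'E'
from h import *
d=img('top');c=cur()
i=d['color'][145:240,275:385];cv2.imwrite('pics/p1.png',cv2.resize(i,None,fx=5,fy=5,interpolation=cv2.INTER_CUBIC))
a=pw('near',46,75)
jrows([(*a[:3],4,0,0)],c);jrows(push('near'),a[:4])
E
```

```text
9.65 [ 0.5526 -0.232   0.0731] R [[-0.067, 0.998, 0.005], [0.998, 0.067, -0.002], [-0.002, 0.005, -1.0]] q [ 0.89  0.4  -0.64  1.74  0.27  1.09  0.22] 0.00484100490287074 [-0.   0.1 -0.6]
[[31.0, -21.5, -0.5, -0.0, 0], [62.0, -43.5, -0.5, -0.001, 0], [93.0, -65.0, -1.0, -0.001, 0], [124.0, -87.0, -1.5, -0.002, 0], [155.0, -108.5, -2.0, -0.002, 0]]
end [0.4336, -0.0846, 0.075, 4.0]
[[0.0, 0.0, 0.0, -0.0, 0], [0.0, 0.0, 35.0, -0.0, 0], [0.0, 0.0, 48.0, -0.0, 0], [0.0, 0.0, 61.0, -0.0, 0], [0.0, 10.0, 61.0, -0.0, 0]]
[[0.0, 8.0, -7.5, -0.0, 0], [0.0, 17.0, -13.0, -0.0, 0], [0.0, 27.0, -16.5, -0.0, 0], [0.0, 32.0, -17.0, -0.0, 0], [0.0, 32.0, -17.0, -0.0, 0]]
[[0.0, -21.0, -4.0, -0.0, 0], [0.0, -21.0, -4.0, -0.0, 0], [0.0, -21.0, -4.0, -0.0, 0], [0.0, -21.0, -4.0, -0.0, 0], [0.0, -21.0, -4.0, -0.0, 0]]
end [0.4546, -0.0831, 0.035, 4.0]
```

View pics/p1.png

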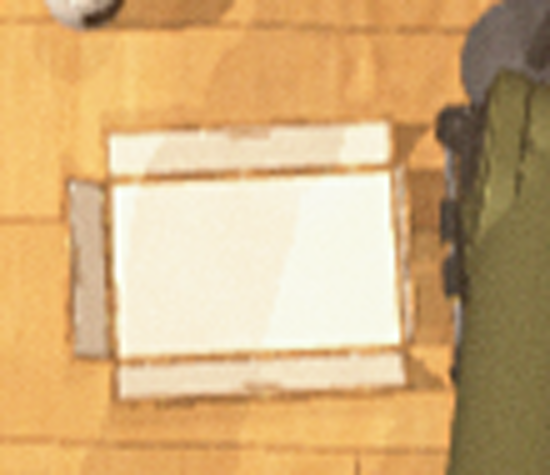

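Right panel now stands (narrow strip at x 395–412). Next is the near panel.

Emit:
jog_arm(increments=[{"tx":31,"ty":-21.5,"tz":0,"wx":0,"wy":0,"wz":0,"gripper":0},{"tx":62,"ty":-43.5,"tz":0,"wx":0,"wy":0,"wz":0,"gripper":0},{"tx":93,"ty":-65,"tz":0,"wx":0,"wy":0,"wz":0,"gripper":0},{"tx":124,"ty":-87,"tz":0,"wx":0,"wy":0,"wz":0,"gripper":0},{"tx":155,"ty":-108.5,"tz":0,"wx":0,"wy":0,"wz":0,"gripper":0}])

```text
time: 10.07
position: [0.4296, -0.0818, 0.0695]
tool_rot: [-2.143, -2.295, 0.0]
ft_force: [0.4, 1.0, 1.5]
grip_width: 0.002
grip_force: 0.0
```

Emit:
jog_arm(increments=[{"tx":0,"ty":0,"tz":20,"wx":0,"wy":0,"wz":0,"gripper":0},{"tx":0,"ty":0,"tz":45,"wx":0,"wy":0,"wz":0,"gripper":0},{"tx":0,"ty":0,"tz":60,"wx":0,"wy":0,"wz":0,"gripper":0},{"tx":0,"ty":0,"tz":60,"wx":0,"wy":0,"wz":0,"gripper":0},{"tx":0,"ty":0,"tz":60,"wx":0,"wy":0,"wz":0,"gripper":0}])

```text
time: 10.48
position: [0.4305, -0.0825, 0.0098]
tool_rot: [-2.141, -2.296, 0.001]
ft_force: [0.2, -0.4, -0.3]
grip_width: 0.006
grip_force: 0.0
```

```bash
python3 - <<'E'
from h import *
c=cur();jrows(push('near')[3:],c)
E
```

```text
10.48 [ 0.4305 -0.0825  0.0098] R [[-0.07, 0.998, -0.002], [0.998, 0.07, 0.002], [0.002, -0.002, -1.0]] q [ 0.86  0.17 -0.77  2.15  0.15  0.87  0.07] 0.0060926046713872745 [ 0.2 -0.4 -0.3]
[[-2.5, 13.0, -4.0, -0.0, 0], [-2.5, 21.0, -11.5, -0.0, 0], [-2.5, 30.0, -17.0, -0.0, 0], [-2.5, 40.0, -20.5, -0.0, 0], [-2.5, 45.0, -21.0, -0.0, 0]]
[[0.0, 0.0, 0.0, -0.0, 0], [0.0, -21.0, -4.0, -0.0, 0], [0.0, -21.0, -4.0, -0.0, 0], [0.0, -21.0, -4.0, -0.0, 0], [0.0, -21.0, -4.0, -0.0, 0]]
end [0.4546, -0.0831, 0.035, 4.0]
```

Emit:
jog_arm(increments=[{"tx":-2.5,"ty":13,"tz":-4,"wx":0,"wy":0,"wz":0,"gripper":0},{"tx":-2.5,"ty":21,"tz":-11.5,"wx":0,"wy":0,"wz":0,"gripper":0},{"tx":-2.5,"ty":30,"tz":-17,"wx":0,"wy":0,"wz":0,"gripper":0},{"tx":-2.5,"ty":40,"tz":-20.5,"wx":0,"wy":0,"wz":0,"gripper":0},{"tx":-2.5,"ty":46,"tz":-21,"wx":0,"wy":0,"wz":0,"gripper":0}])

```text
time: 10.9
position: [0.4794, -0.0822, 0.0333]
tool_rot: [2.141, 2.296, 0.002]
ft_force: [-1.8, -0.6, 0.3]
grip_width: 0.003
grip_force: 0.8
```

Emit:
jog_arm(increments=[{"tx":0,"ty":0,"tz":0,"wx":0,"wy":0,"wz":0,"gripper":0},{"tx":0,"ty":0,"tz":0,"wx":0,"wy":0,"wz":0,"gripper":0},{"tx":0,"ty":-22,"tz":-4,"wx":0,"wy":0,"wz":0,"gripper":0},{"tx":0,"ty":-22,"tz":-25,"wx":0,"wy":0,"wz":0,"gripper":0},{"tx":0,"ty":-22,"tz":-44,"wx":0,"wy":0,"wz":0,"gripper":0}])

```text
time: 11.32
position: [0.4532, -0.0832, 0.0749]
tool_rot: [-2.14, -2.296, 0.002]
ft_force: [0.6, -0.6, 0.2]
grip_width: 0.005
grip_force: 0.0
```

Emit:
jog_arm(increments=[{"tx":33,"ty":22,"tz":0,"wx":0,"wy":0,"wz":0,"gripper":0},{"tx":66,"ty":44,"tz":0,"wx":0,"wy":0,"wz":0,"gripper":0},{"tx":99,"ty":66,"tz":0,"wx":0,"wy":0,"wz":0,"gripper":0},{"tx":132,"ty":88,"tz":0,"wx":0,"wy":0,"wz":0,"gripper":0},{"tx":167,"ty":110,"tz":0,"wx":0,"wy":0,"wz":0,"gripper":0}])

```text
time: 11.73
position: [0.5541, 0.0916, 0.0754]
tool_rot: [2.144, 2.296, -0.0]
ft_force: [0.8, -0.7, 0.5]
grip_width: 0.005
grip_force: 0.0
```

Emit:
jog_arm(increments=[{"tx":0,"ty":0,"tz":20,"wx":0,"wy":0,"wz":0,"gripper":0},{"tx":0,"ty":0,"tz":45,"wx":0,"wy":0,"wz":0,"gripper":0},{"tx":0,"ty":0,"tz":60,"wx":0,"wy":0,"wz":0,"gripper":0},{"tx":0,"ty":0,"tz":60,"wx":0,"wy":0,"wz":0,"gripper":0},{"tx":0,"ty":0,"tz":60,"wx":0,"wy":0,"wz":0,"gripper":0}])

```text
time: 12.15
position: [0.5525, 0.0902, 0.0148]
tool_rot: [-2.142, -2.296, 0.003]
ft_force: [0.1, 0.2, 0.5]
grip_width: 0.006
grip_force: 0.0
```

```bash
python3 - <<'E'
from h import *
c=cur();jrows(push('left')[3:],c)
E
```

```text
12.15 [0.5525 0.0902 0.0148] R [[-0.069, 0.998, -0.002], [0.998, 0.069, -0.0], [-0.0, -0.002, -1.0]] q [ 0.47  0.45 -0.8   1.87  0.38  0.99 -0.43] 0.006159510138492027 [0.1 0.2 0.5]
[[-10.5, 0.0, 1.0, -0.0, 0], [-18.5, 0.0, -6.5, -0.0, 0], [-27.5, 0.0, -12.0, -0.0, 0], [-37.5, 0.0, -15.5, -0.0, 0], [-42.5, 0.0, -16.0, -0.0, 0]]
[[0.0, 0.0, 0.0, -0.0, 0], [21.0, 0.0, -4.0, -0.0, 0], [21.0, 0.0, -4.0, -0.0, 0], [21.0, 0.0, -4.0, -0.0, 0], [21.0, 0.0, -4.0, -0.0, 0]]
end [0.5542, 0.0687, 0.035, 4.0]
```

Emit:
jog_arm(increments=[{"tx":-10.5,"ty":0,"tz":1,"wx":0,"wy":0,"wz":0,"gripper":0},{"tx":-18.5,"ty":0,"tz":-6.5,"wx":0,"wy":0,"wz":0,"gripper":0},{"tx":-27.5,"ty":0,"tz":-12,"wx":0,"wy":0,"wz":0,"gripper":0},{"tx":-37.5,"ty":0,"tz":-15.5,"wx":0,"wy":0,"wz":0,"gripper":0},{"tx":-43.5,"ty":0,"tz":-16,"wx":0,"wy":0,"wz":0,"gripper":0}])

```text
time: 12.57
position: [0.5572, 0.0503, 0.0333]
tool_rot: [-2.142, -2.294, -0.01]
ft_force: [-1.4, 17.4, -0.2]
grip_width: 0.005
grip_force: 8.7
```

Emit:
jog_arm(increments=[{"tx":0,"ty":0,"tz":0,"wx":0,"wy":0,"wz":0,"gripper":0},{"tx":0,"ty":0,"tz":0,"wx":0,"wy":0,"wz":0,"gripper":0},{"tx":22,"ty":0,"tz":-4,"wx":0,"wy":0,"wz":0,"gripper":0},{"tx":22,"ty":0,"tz":-25,"wx":0,"wy":0,"wz":0,"gripper":0},{"tx":22,"ty":0,"tz":-48,"wx":0,"wy":0,"wz":0,"gripper":0}])

```text
time: 12.98
position: [0.5539, 0.0691, 0.0797]
tool_rot: [-2.14, -2.298, 0.003]
ft_force: [-0.5, -1.1, 0.6]
grip_width: 0.005
grip_force: 0.0
```

Emit:
jog_arm(increments=[{"tx":-29,"ty":26,"tz":0,"wx":0,"wy":0,"wz":0,"gripper":0},{"tx":-58,"ty":52,"tz":0,"wx":0,"wy":0,"wz":0,"gripper":0},{"tx":-87,"ty":78,"tz":0,"wx":0,"wy":0,"wz":0,"gripper":0},{"tx":-116,"ty":104,"tz":0,"wx":0,"wy":0,"wz":0,"gripper":0},{"tx":-145,"ty":131,"tz":0,"wx":0,"wy":0,"wz":0,"gripper":0}])

```text
time: 13.4
position: [0.6968, -0.0704, 0.0805]
tool_rot: [2.143, 2.294, -0.002]
ft_force: [0.1, 0.3, 1.0]
grip_width: 0.007
grip_force: 0.0
```

Emit:
jog_arm(increments=[{"tx":0,"ty":0,"tz":20,"wx":0,"wy":0,"wz":0,"gripper":0},{"tx":0,"ty":0,"tz":45,"wx":0,"wy":0,"wz":0,"gripper":0},{"tx":0,"ty":0,"tz":62,"wx":0,"wy":0,"wz":0,"gripper":0},{"tx":0,"ty":0,"tz":62,"wx":0,"wy":0,"wz":0,"gripper":0},{"tx":0,"ty":0,"tz":62,"wx":0,"wy":0,"wz":0,"gripper":0}])

```text
time: 13.82
position: [0.6951, -0.0679, 0.0172]
tool_rot: [-2.143, -2.296, 0.003]
ft_force: [0.9, 1.0, 0.4]
grip_width: 0.004
grip_force: 0.0
```

```bash
python3 - <<'E'
from h import *
c=cur();jrows(push('far')[3:],c)
E
```

```text
13.82 [ 0.6951 -0.0679  0.0172] R [[-0.069, 0.998, -0.002], [0.998, 0.069, -0.001], [-0.001, -0.002, -1.0]] q [ 0.55  0.69 -0.69  1.5   0.47  1.13 -0.17] 0.0035839159420829733 [0.9 1.  0.4]
[[1.5, -10.0, 3.0, -0.001, 0], [1.5, -18.0, -4.5, -0.001, 0], [1.5, -27.0, -10.0, -0.001, 0], [1.5, -37.0, -13.5, -0.001, 0], [1.5, -42.0, -14.0, -0.001, 0]]
[[0.0, 0.0, 0.0, -0.0, 0], [0.0, 21.0, -4.0, -0.0, 0], [0.0, 21.0, -4.0, -0.0, 0], [0.0, 21.0, -4.0, -0.0, 0], [0.0, 21.0, -4.0, -0.0, 0]]
end [0.674, -0.0677, 0.035, 4.0]
```

Emit:
jog_arm(increments=[{"tx":0,"ty":-10,"tz":3,"wx":0,"wy":0,"wz":0,"gripper":0},{"tx":0,"ty":-18,"tz":-4.5,"wx":0,"wy":0,"wz":0,"gripper":0},{"tx":0,"ty":-27,"tz":-10,"wx":0,"wy":0,"wz":0,"gripper":0},{"tx":0,"ty":-37,"tz":-13.5,"wx":0,"wy":0,"wz":0,"gripper":0},{"tx":0,"ty":-42,"tz":-14,"wx":0,"wy":0,"wz":0,"gripper":0}])

```text
time: 14.23
position: [0.6554, -0.0695, 0.0354]
tool_rot: [2.139, 2.294, 0.005]
ft_force: [2.1, 1.1, 2.2]
grip_width: 0.006
grip_force: 0.9
```

Emit:
jog_arm(increments=[{"tx":0,"ty":0,"tz":0,"wx":0,"wy":0,"wz":0,"gripper":0},{"tx":0,"ty":0,"tz":0,"wx":0,"wy":0,"wz":0,"gripper":0},{"tx":0,"ty":22,"tz":-4,"wx":0,"wy":0,"wz":0,"gripper":0},{"tx":0,"ty":22,"tz":-25,"wx":0,"wy":0,"wz":0,"gripper":0},{"tx":0,"ty":22,"tz":-60,"wx":0,"wy":0,"wz":0,"gripper":0}])

```text
time: 14.65
position: [0.6729, -0.0675, 0.0871]
tool_rot: [-2.136, -2.292, 0.008]
ft_force: [-0.5, -0.7, -0.5]
grip_width: 0.005
grip_force: 0.0
```

Emit:
jog_arm(increments=[{"tx":35,"ty":0,"tz":-30,"wx":0,"wy":0,"wz":0,"gripper":1},{"tx":70,"ty":0,"tz":-40,"wx":0,"wy":0,"wz":0,"gripper":1},{"tx":105,"ty":-20,"tz":-50,"wx":0,"wy":0,"wz":0,"gripper":1},{"tx":140,"ty":-40,"tz":-60,"wx":0,"wy":0,"wz":0,"gripper":1},{"tx":170,"ty":-60,"tz":-70,"wx":0,"wy":0,"wz":0,"gripper":1}])

```text
time: 15.07
position: [0.6023, 0.1009, 0.1616]
tool_rot: [-2.139, -2.299, 0.001]
ft_force: [-0.4, 0.6, 0.4]
grip_width: 0.296
grip_force: 0.0
```

Emit:
jog_arm(increments=[{"tx":35,"ty":-10,"tz":0,"wx":0,"wy":0,"wz":0,"gripper":1},{"tx":70,"ty":-20,"tz":0,"wx":0,"wy":0,"wz":0,"gripper":1},{"tx":90,"ty":-50,"tz":0,"wx":0,"wy":0,"wz":0,"gripper":1},{"tx":105,"ty":-80,"tz":0,"wx":0,"wy":0,"wz":0,"gripper":1},{"tx":120,"ty":-110,"tz":0,"wx":0,"wy":0,"wz":0,"gripper":1}])

```text
time: 15.48
position: [0.4838, 0.2113, 0.1609]
tool_rot: [-2.139, -2.299, 0.002]
ft_force: [0.3, 0.3, -0.1]
grip_width: 0.679
grip_force: 0.0
```

```bash
python3 - <<'E'
from h import *
c=cur()
d=img('top');i=d['color'][145:240,275:385];cv2.imwrite('pics/p2.png',cv2.resize(i,None,fx=5,fy=5,interpolation=cv2.INTER_CUBIC))
w=img('wrist','w5.png')
for cam in ['top','wrist','scene']:
  for t in ['bear_0','spool_0']: print(cam,t,[(np.round(x['bbox']),round(x['conf'],2)) for x in vision.spot_in(cam,t)[:3]])
p=np.vstack([cv2.resize(i,(640,553)),])
cv2.imwrite('pics/p2.png',np.hstack([cv2.resize(i,(400,345)),cv2.resize(w['color'],(400,345))]))
E
```

```text
15.48 [0.4838 0.2113 0.1609] R [[-0.072, 0.997, -0.002], [0.997, 0.072, 0.0], [0.0, -0.002, -1.0]] q [ 0.41  0.21 -0.96  1.81  0.18  1.22 -0.53] 0.6794570186073121 [ 0.3  0.3 -0.1]
top bear_0 []
top spool_0 [(array([219., 230., 231., 246.]), 0.6), (array([227., 139., 256., 166.]), 0.18)]
wrist bear_0 [(array([347., 122., 414., 187.]), 0.69)]
wrist spool_0 [(array([214.,  93., 288., 159.]), 0.67)]
scene bear_0 [(array([303., 218., 369., 260.]), 0.39)]
scene spool_0 [(array([300., 276., 318., 295.]), 0.7), (array([229., 244., 264., 267.]), 0.3)]
```

View pics/p2.png

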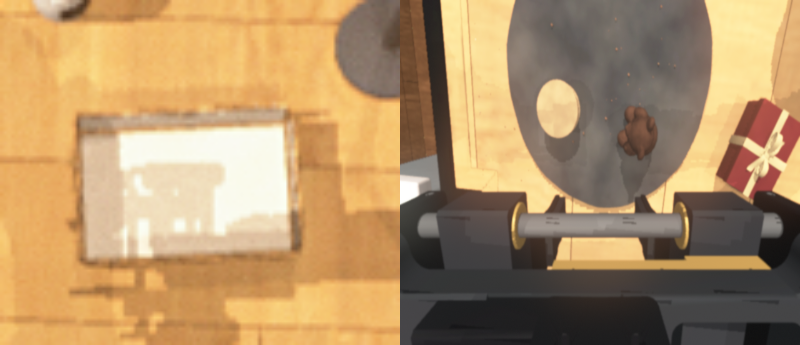

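All four panels stand, as far as the top view shows. In the wrist image the spool is at about (251,126) and the bear at about (380,155).

```bash
python3 - <<'E'
from h import *
w=img('wrist');t=img('top');s=img('scene');c=cur()
print('spool wrist',atz(w,251,124,.0395),atz(w,251,126,.025),'bear',atz(w,380.5,154.5,.04))
print('top bear',atz(t,160+187/2.5,110+234/2.5,.06))
b=vision.spot_in('scene','bear_1');print([(np.round(x['bbox']),round(x['conf'],2)) for x in b[:3]])
p=(.517,.259)
for z in (0.0095,.0805): print(proj(s,(*p,z)),proj(w,(*p,z)),proj(t,(*p,z)))
i=w['color'][70:210,180:450];cv2.imwrite('pics/w6.png',cv2.resize(i,None,fx=2.5,fy=2.5,interpolation=cv2.INTER_CUBIC))
E
```

```text
16.03 [0.4866 0.2094 0.1613] R [[-0.069, 0.998, -0.001], [0.998, 0.069, 0.001], [0.001, -0.001, -1.0]] q [ 0.41  0.21 -0.95  1.8   0.18  1.22 -0.53] 0.9941044396930923 [-0.7  0.4 -0.4]
spool wrist [0.4187 0.272  0.0395] [0.4155 0.27   0.025 ] bear [0.54   0.2526 0.04  ]
top bear [0.5236 0.2529 0.06  ]
[(array([279., 257., 294., 282.]), 0.58)]
[286.7 276.8] [353.2 143.9] [235.4 207.6]
[285.8 258.4] [362.6 149.3] [232.  204.5]
```

View pics/w6.png

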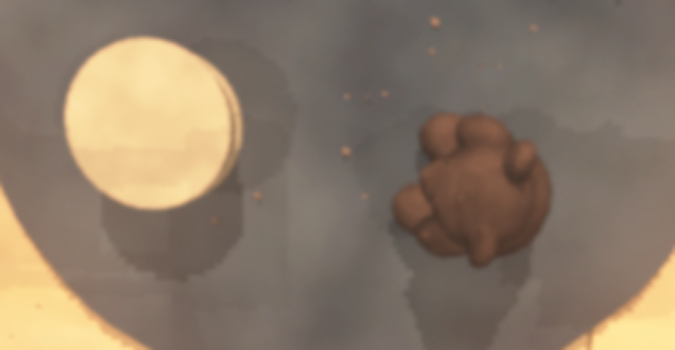

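```bash
python3 - <<'E'
from h import *
w=img('wrist');c=cur()
print('spool',atz(w,238.8,119.2,.0395),'bear',[atz(w,372,146,z) for z in(.04,.055,.065)])
t=img('top');s=img('scene')
print(tri([(t,160+172/2.5,110+317/2.5),(s,215+280/3,140+425/3)]),tri([(t,160+172/2.5,110+317/2.5),(s,215+280/3,140+425/3),(w,238.8,119.2)]))
sp=atz(w,238.8,119.2,.0395)
jrows([(sp[0],sp[1],.12,4,1,0),(sp[0],sp[1],.06,4,1,1)],c)
E
```

```text
16.13 [0.4863 0.2097 0.1613] R [[-0.069, 0.998, -0.001], [0.998, 0.069, 0.0], [0.0, -0.001, -1.0]] q [ 0.41  0.21 -0.95  1.8   0.18  1.22 -0.53] 0.9955395079350907 [ 0.5 -0.2 -0.8]
spool [0.4069 0.276  0.0395] bear [array([0.5305, 0.2605, 0.04  ]), array([0.5279, 0.2613, 0.055 ]), array([0.5261, 0.2619, 0.065 ])]
[0.4069 0.2715 0.0395] [0.4066 0.2733 0.0399]
[[24.0, -25.0, 14.0, -0.0, 1], [48.0, -49.5, 27.5, -0.0, 1], [71.5, -74.5, 41.5, -0.001, 1], [71.5, -74.5, 71.5, -0.001, 1], [71.5, -74.5, 101.5, -0.001, 1]]
[[0.0, 0.0, 0.0, -0.0, 1], [0.0, 0.0, 0.0, -0.0, 1], [0.0, 0.0, 0.0, -0.0, 1], [0.0, 0.0, 0.0, -0.0, 1], [0.0, 0.0, 0.0, -0.0, 1]]
end [0.4069, 0.276, 0.06, 4.0]
```

Emit:
jog_arm(increments=[{"tx":23,"ty":-25,"tz":14,"wx":0,"wy":0,"wz":0,"gripper":1},{"tx":46,"ty":-49.5,"tz":28,"wx":0,"wy":0,"wz":0,"gripper":1},{"tx":70,"ty":-74.5,"tz":42,"wx":0,"wy":0,"wz":0,"gripper":1},{"tx":70,"ty":-74.5,"tz":70,"wx":0,"wy":0,"wz":0,"gripper":1},{"tx":70,"ty":-74.5,"tz":96,"wx":0,"wy":0,"wz":0,"gripper":1}])

```text
time: 16.65
position: [0.4058, 0.2764, 0.0655]
tool_rot: [2.136, 2.301, 0.003]
ft_force: [1.1, -1.0, -0.1]
grip_width: 1.002
grip_force: 0.0
```

Emit:
jog_arm(increments=[{"tx":0,"ty":0,"tz":0,"wx":0,"wy":0,"wz":0,"gripper":1},{"tx":0,"ty":0,"tz":0,"wx":0,"wy":0,"wz":0,"gripper":1},{"tx":0,"ty":0,"tz":0,"wx":0,"wy":0,"wz":0,"gripper":1},{"tx":0,"ty":0,"tz":0,"wx":0,"wy":0,"wz":0,"gripper":1},{"tx":0,"ty":0,"tz":0,"wx":0,"wy":0,"wz":0,"gripper":1}])

```text
time: 17.07
position: [0.4081, 0.2748, 0.067]
tool_rot: [2.143, 2.296, 0.004]
ft_force: [0.1, 0.3, 0.3]
grip_width: 0.998
grip_force: 0.0
```

```bash
python3 - <<'E'
from h import *
c=cur();s=img('scene');print([(np.round(x['bbox']),round(x['conf'],2)) for x in vision.spot_in('scene','spool_0')[:2]])
E
```

```text
17.07 [0.4081 0.2748 0.067 ] R [[-0.069, 0.998, 0.002], [0.998, 0.069, 0.001], [0.001, 0.003, -1.0]] q [ 0.26  0.25 -0.99  1.99  0.24  1.03 -0.77] 0.9982599556743278 [0.1 0.3 0.3]
[(array([301., 278., 317., 298.]), 0.65)]
```

Emit:
jog_arm(increments=[{"tx":0,"ty":0,"tz":20,"wx":0,"wy":0,"wz":0,"gripper":1},{"tx":0,"ty":0,"tz":40,"wx":0,"wy":0,"wz":0,"gripper":1},{"tx":0,"ty":0,"tz":52,"wx":0,"wy":0,"wz":0,"gripper":1},{"tx":0,"ty":0,"tz":52,"wx":0,"wy":0,"wz":0,"gripper":0.5},{"tx":0,"ty":0,"tz":52,"wx":0,"wy":0,"wz":0,"gripper":0.5}], grip_force=12)

```text
time: 17.58
position: [0.4064, 0.2745, 0.0134]
tool_rot: [-2.142, -2.298, 0.001]
ft_force: [-0.0, 0.4, 0.2]
grip_width: 0.925
grip_force: 0.0
```

Emit:
jog_arm(increments=[{"tx":0,"ty":0,"tz":0,"wx":0,"wy":0,"wz":0,"gripper":0.5},{"tx":0,"ty":0,"tz":0,"wx":0,"wy":0,"wz":0,"gripper":0.5},{"tx":0,"ty":0,"tz":0,"wx":0,"wy":0,"wz":0,"gripper":0.5},{"tx":0,"ty":0,"tz":0,"wx":0,"wy":0,"wz":0,"gripper":0.5},{"tx":0,"ty":0,"tz":0,"wx":0,"wy":0,"wz":0,"gripper":0.5}])

```text
time: 18.0
position: [0.4075, 0.2749, 0.0144]
tool_rot: [2.142, 2.297, 0.002]
ft_force: [-0.7, -0.3, 4.4]
grip_width: 0.687
grip_force: 12.0
```

```bash
python3 - <<'E'
from h import *
c=cur();t=CC+ay*.045+np.array((0,.002));print(t)
jrows([(*c[:2],.125,4,.5,0),(*t,.125,4,.5,0)],c)
E
```

```text
18.0 [0.4075 0.2749 0.0144] R [[-0.07, 0.998, 0.002], [0.998, 0.07, 0.0], [0.0, 0.002, -1.0]] q [ 0.2   0.34 -0.94  2.03  0.34  0.93 -0.85] 0.6865267597869932 [-0.7 -0.3  4.4]
[ 0.56115257 -0.0285102 ]
[[0.0, 0.0, -37.0, 0.0, 0.5], [0.0, 0.0, -74.0, 0.0, 0.5], [0.0, 0.0, -110.5, 0.0, 0.5], [-35.0, 14.5, -110.5, 0.0, 0.5], [-69.5, 29.5, -110.5, 0.0, 0.5]]
[[-35.0, 14.5, 0.0, -0.0, 0.5], [-69.5, 29.5, 0.0, -0.0, 0.5], [-104.5, 44.0, 0.0, -0.0, 0.5], [-139.5, 58.5, 0.0, -0.0, 0.5], [-174.0, 73.5, 0.0, -0.0, 0.5]]
[[-35.0, 14.5, 0.0, -0.0, 0.5], [-69.5, 29.5, 0.0, -0.0, 0.5], [-69.5, 29.5, 0.0, -0.0, 0.5], [-69.5, 29.5, 0.0, -0.0, 0.5], [-69.5, 29.5, 0.0, -0.0, 0.5]]
end [0.5612, -0.0285, 0.125, 4.0]
```

Emit:
jog_arm(increments=[{"tx":0,"ty":0,"tz":-30,"wx":0,"wy":0,"wz":0,"gripper":0.5},{"tx":0,"ty":0,"tz":-70,"wx":0,"wy":0,"wz":0,"gripper":0.5},{"tx":0,"ty":0,"tz":-110,"wx":0,"wy":0,"wz":0,"gripper":0.5},{"tx":-35,"ty":14.5,"tz":-110,"wx":0,"wy":0,"wz":0,"gripper":0.5},{"tx":-69.5,"ty":29.5,"tz":-110,"wx":0,"wy":0,"wz":0,"gripper":0.5}])

```text
time: 18.42
position: [0.4424, 0.2093, 0.1266]
tool_rot: [2.133, 2.301, 0.008]
ft_force: [0.8, -1.6, -1.2]
grip_width: 0.687
grip_force: 12.0
```

Emit:
jog_arm(increments=[{"tx":-35,"ty":14.5,"tz":0,"wx":0,"wy":0,"wz":0,"gripper":0.5},{"tx":-69.5,"ty":29.5,"tz":0,"wx":0,"wy":0,"wz":0,"gripper":0.5},{"tx":-104.5,"ty":44,"tz":0,"wx":0,"wy":0,"wz":0,"gripper":0.5},{"tx":-139.5,"ty":58.5,"tz":0,"wx":0,"wy":0,"wz":0,"gripper":0.5},{"tx":-174,"ty":73.5,"tz":0,"wx":0,"wy":0,"wz":0,"gripper":0.5}])

```text
time: 18.83
position: [0.5268, 0.0367, 0.1236]
tool_rot: [2.142, 2.297, -0.001]
ft_force: [0.5, 0.2, -0.3]
grip_width: 0.684
grip_force: 12.0
```

Emit:
jog_arm(increments=[{"tx":-35,"ty":14.5,"tz":0,"wx":0,"wy":0,"wz":0,"gripper":0.5},{"tx":-69.5,"ty":29.5,"tz":0,"wx":0,"wy":0,"wz":0,"gripper":0.5},{"tx":-69.5,"ty":29.5,"tz":0,"wx":0,"wy":0,"wz":0,"gripper":0.5},{"tx":-69.5,"ty":29.5,"tz":25,"wx":0,"wy":0,"wz":0,"gripper":0.5},{"tx":-69.5,"ty":29.5,"tz":50,"wx":0,"wy":0,"wz":0,"gripper":0.5}])

```text
time: 19.25
position: [0.5623, -0.0293, 0.074]
tool_rot: [2.143, 2.293, 0.003]
ft_force: [0.1, 0.0, -0.7]
grip_width: 0.685
grip_force: 12.0
```

```bash
python3 - <<'E'
from h import *
c=cur();d=img('top');i=d['color'][145:240,275:385];s=img('scene')['color'][200:275,280:390]
cv2.imwrite('pics/p3.png',np.hstack([cv2.resize(i,(400,345)),cv2.resize(s,(400,345))]))
E
```

```text
19.25 [ 0.5623 -0.0293  0.074 ] R [[-0.068, 0.998, 0.003], [0.998, 0.068, -0.0], [-0.0, 0.003, -1.0]] q [ 0.67  0.36 -0.77  1.82  0.28  1.07 -0.14] 0.6850006355106997 [ 0.1  0.  -0.7]
```

View pics/p3.png

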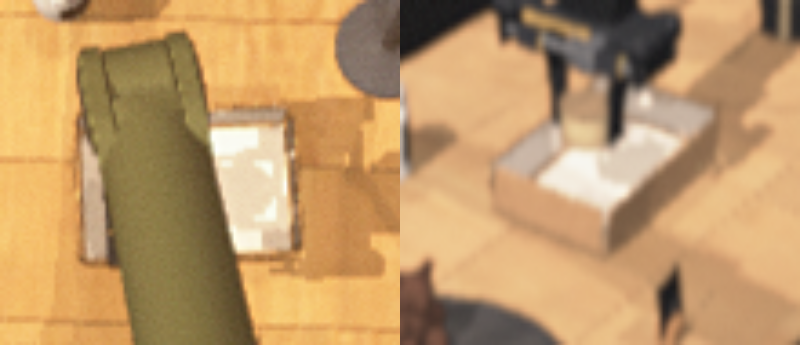

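The right crop shows the box with all four sides upright and the spool hanging over its floor. I'm lowering it.

Emit:
jog_arm(increments=[{"tx":0,"ty":0,"tz":25,"wx":0,"wy":0,"wz":0,"gripper":0.5},{"tx":0,"ty":0,"tz":45,"wx":0,"wy":0,"wz":0,"gripper":0.5},{"tx":0,"ty":0,"tz":58,"wx":0,"wy":0,"wz":0,"gripper":0.5},{"tx":0,"ty":0,"tz":64,"wx":0,"wy":0,"wz":0,"gripper":0.5},{"tx":0,"ty":0,"tz":64,"wx":0,"wy":0,"wz":0,"gripper":0.5}])

```text
time: 19.77
position: [0.5605, -0.0282, 0.0094]
tool_rot: [-2.141, -2.298, 0.001]
ft_force: [0.6, -0.1, 0.2]
grip_width: 0.686
grip_force: 12.0
```

Emit:
jog_arm(increments=[{"tx":0,"ty":0,"tz":0,"wx":0,"wy":0,"wz":0,"gripper":0.82},{"tx":0,"ty":0,"tz":0,"wx":0,"wy":0,"wz":0,"gripper":0.82},{"tx":0,"ty":0,"tz":0,"wx":0,"wy":0,"wz":0,"gripper":0.82},{"tx":0,"ty":0,"tz":0,"wx":0,"wy":0,"wz":0,"gripper":0.82},{"tx":0,"ty":0,"tz":-20,"wx":0,"wy":0,"wz":0,"gripper":0.82}])

```text
time: 20.18
position: [0.5582, -0.0287, 0.0271]
tool_rot: [-2.139, -2.294, 0.005]
ft_force: [-0.6, -1.0, -1.2]
grip_width: 0.817
grip_force: 0.0
```

```bash
python3 - <<'E'
from h import *
c=cur();b=(.524,.257)
jrows([(*c[:2],.15,4,1,0),(*b,.15,71,1,0)],c)
E
```

```text
20.18 [ 0.5582 -0.0287  0.0271] R [[-0.07, 0.998, -0.006], [0.998, 0.07, 0.001], [0.001, -0.005, -1.0]] q [ 0.64  0.42 -0.75  1.86  0.33  1.   -0.18] 0.8165327253024346 [-0.6 -1.  -1.2]
[[0.0, 0.0, -30.5, 0.0, 1], [0.0, 0.0, -61.5, 0.0, 1], [0.0, 0.0, -92.0, 0.0, 1], [0.0, 0.0, -123.0, 0.0, 1], [26.0, -1.5, -123.0, -0.106, 1]]
[[26.0, 1.5, 0.0, -0.106, 1], [52.0, 3.0, 0.0, -0.213, 1], [78.5, 4.5, 0.0, -0.319, 1], [104.5, 6.0, 0.0, -0.425, 1], [130.5, 7.5, 0.0, -0.532, 1]]
[[22.0, 14.5, 0.0, -0.106, 1], [43.5, 29.0, 0.0, -0.213, 1], [65.5, 43.5, 0.0, -0.319, 1], [87.0, 58.0, 0.0, -0.425, 1], [109.0, 72.5, 0.0, -0.532, 1]]
end [0.524, 0.257, 0.15, 71.0]
```

Emit:
jog_arm(increments=[{"tx":0,"ty":0,"tz":-30,"wx":0,"wy":0,"wz":0,"gripper":0.82},{"tx":0,"ty":0,"tz":-60,"wx":0,"wy":0,"wz":0,"gripper":0.82},{"tx":0,"ty":0,"tz":-92,"wx":0,"wy":0,"wz":0,"gripper":1},{"tx":0,"ty":0,"tz":-123,"wx":0,"wy":0,"wz":0,"gripper":1},{"tx":26,"ty":-1.5,"tz":-123,"wx":0,"wy":0,"wz":-0.106,"gripper":1}])

```text
time: 20.6
position: [0.5624, -0.0083, 0.1592]
tool_rot: [2.019, 2.391, 0.005]
ft_force: [2.0, 0.1, -0.1]
grip_width: 0.954
grip_force: 0.0
```

Emit:
jog_arm(increments=[{"tx":26,"ty":1.5,"tz":0,"wx":0,"wy":0,"wz":-0.106,"gripper":1},{"tx":52,"ty":3,"tz":0,"wx":0,"wy":0,"wz":-0.213,"gripper":1},{"tx":78.5,"ty":4.5,"tz":0,"wx":0,"wy":0,"wz":-0.319,"gripper":1},{"tx":104.5,"ty":6,"tz":0,"wx":0,"wy":0,"wz":-0.425,"gripper":1},{"tx":130.5,"ty":7.5,"tz":0,"wx":0,"wy":0,"wz":-0.532,"gripper":1}])

```text
time: 21.02
position: [0.5419, 0.1283, 0.1531]
tool_rot: [1.306, 2.856, -0.0]
ft_force: [-1.0, 1.2, -0.3]
grip_width: 1.001
grip_force: 0.0
```

Emit:
jog_arm(increments=[{"tx":22,"ty":14.5,"tz":0,"wx":0,"wy":0,"wz":-0.106,"gripper":1},{"tx":43.5,"ty":29,"tz":0,"wx":0,"wy":0,"wz":-0.213,"gripper":1},{"tx":65.5,"ty":43.5,"tz":0,"wx":0,"wy":0,"wz":-0.319,"gripper":1},{"tx":87,"ty":58,"tz":0,"wx":0,"wy":0,"wz":-0.425,"gripper":1},{"tx":87,"ty":58,"tz":0,"wx":0,"wy":0,"wz":-0.532,"gripper":1}])

```text
time: 21.43
position: [0.5273, 0.2379, 0.1537]
tool_rot: [0.497, 3.102, 0.007]
ft_force: [-0.4, 0.2, 0.7]
grip_width: 0.995
grip_force: 0.0
```

Emit:
jog_arm(increments=[{"tx":0,"ty":0,"tz":0,"wx":0,"wy":0,"wz":0,"gripper":1},{"tx":0,"ty":0,"tz":0,"wx":0,"wy":0,"wz":0,"gripper":1},{"tx":0,"ty":0,"tz":0,"wx":0,"wy":0,"wz":0,"gripper":1},{"tx":0,"ty":0,"tz":0,"wx":0,"wy":0,"wz":0,"gripper":1},{"tx":0,"ty":0,"tz":0,"wx":0,"wy":0,"wz":0,"gripper":1}])

```text
time: 21.85
position: [0.53, 0.2298, 0.1525]
tool_rot: [0.522, 3.098, -0.001]
ft_force: [-0.2, 0.4, -0.2]
grip_width: 0.998
grip_force: 0.0
```

```bash
python3 - <<'E'
from h import *
c=cur();w=img('wrist');t=img('top');s=img('scene')
for cam,d in [('wrist',w),('top',t),('scene',s)]: print([(np.round(x['bbox']),round(x['conf'],2)) for x in vision.spot_in(cam,'bear_0')[:2]],proj(d,(.524,.257,.045)))
cv2.imwrite('pics/w7.png',np.vstack([cv2.resize(w['color'][:250],(640,250)),np.hstack([cv2.resize(t['color'][145:240,275:385],(320,276)),cv2.resize(s['color'][200:275,280:390],(320,276))])]))
E
```

```text
21.85 [0.53   0.2298 0.1525] R [[-0.945, 0.328, 0.0], [0.328, 0.945, -0.001], [-0.001, -0.001, -1.0]] q [ 0.43  0.41 -1.08  1.7   0.38  1.27  0.5 ] 0.9977801443396436 [-0.2  0.4 -0.2]
[(array([227.,   0., 555., 247.]), 0.75), (array([321., 156., 380., 220.]), 0.62)] [345.8 184.3]
[(array([386., 230., 422., 251.]), 0.28)] [234.4 204.1]
[(array([278., 258., 296., 281.]), 0.65)] [285.1 266.8]
```

View pics/w7.png

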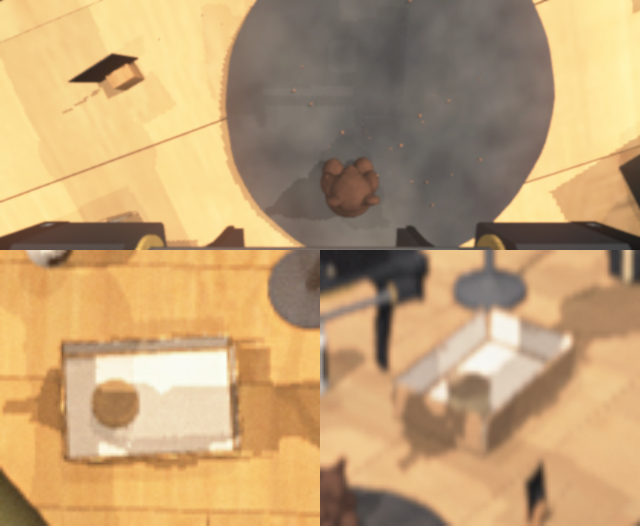

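Spool sits in the carton and all panels are up. The bear is at (350,188) in the wrist image with its sides along the finger line, so the grasp is well aligned.

```bash
python3 - <<'E'
from h import *
c=cur();w=img('wrist')
b=atz(w,350.5,188,.045);print(b)
b=(b[:2]+np.array((.524,.257)))/2;print(b)
jrows([(*b,.15,c[3],1,1),(*b,.1,c[3],1,0)],c)
E
```

```text
22.15 [0.5296 0.2308 0.1525] R [[-0.946, 0.325, 0.0], [0.325, 0.946, -0.0], [-0.0, -0.0, -1.0]] q [ 0.43  0.41 -1.08  1.7   0.38  1.27  0.5 ] 1.0006830779361149 [ 0.3 -0.1  0.8]
[0.5281 0.2611 0.045 ]
[0.52605 0.25905]
[[12.5, 25.5, 2.5, -0.0, 1], [12.5, 25.5, 2.5, -0.0, 1], [12.5, 25.5, 27.5, -0.0, 1], [12.5, 25.5, 52.5, -0.0, 1], [12.5, 25.5, 52.5, -0.0, 1]]
end [0.526, 0.259, 0.1, 71.0169]
```

Emit:
jog_arm(increments=[{"tx":12,"ty":26,"tz":2.5,"wx":0,"wy":0,"wz":0,"gripper":1},{"tx":12,"ty":26,"tz":2.5,"wx":0,"wy":0,"wz":0,"gripper":1},{"tx":12,"ty":26,"tz":2.5,"wx":0,"wy":0,"wz":0,"gripper":1},{"tx":12,"ty":26,"tz":27.5,"wx":0,"wy":0,"wz":0,"gripper":1},{"tx":12,"ty":26,"tz":52.5,"wx":0,"wy":0,"wz":0,"gripper":1}])

```text
time: 22.62
position: [0.5281, 0.2595, 0.1008]
tool_rot: [0.518, 3.095, 0.002]
ft_force: [-0.8, -0.4, -0.4]
grip_width: 0.999
grip_force: 0.0
```

Emit:
jog_arm(increments=[{"tx":0,"ty":0,"tz":25,"wx":0,"wy":0,"wz":0,"gripper":1},{"tx":0,"ty":0,"tz":50,"wx":0,"wy":0,"wz":0,"gripper":1},{"tx":0,"ty":0,"tz":74,"wx":0,"wy":0,"wz":0,"gripper":1},{"tx":0,"ty":0,"tz":74,"wx":0,"wy":0,"wz":0,"gripper":0.4},{"tx":0,"ty":0,"tz":74,"wx":0,"wy":0,"wz":0,"gripper":0.4}], grip_force=12)

```text
time: 23.03
position: [0.526, 0.2585, 0.0253]
tool_rot: [-0.517, -3.096, 0.002]
ft_force: [0.8, 0.5, 1.0]
grip_width: 0.92
grip_force: 0.0
```

Emit:
jog_arm(increments=[{"tx":0,"ty":0,"tz":0,"wx":0,"wy":0,"wz":0,"gripper":0.4},{"tx":0,"ty":0,"tz":0,"wx":0,"wy":0,"wz":0,"gripper":0.4},{"tx":0,"ty":0,"tz":0,"wx":0,"wy":0,"wz":0,"gripper":0.4},{"tx":0,"ty":0,"tz":0,"wx":0,"wy":0,"wz":0,"gripper":0.4},{"tx":0,"ty":0,"tz":0,"wx":0,"wy":0,"wz":0,"gripper":0.4}])

```text
time: 23.45
position: [0.5274, 0.2596, 0.0272]
tool_rot: [0.517, 3.097, 0.001]
ft_force: [-1.4, -0.9, 3.4]
grip_width: 0.611
grip_force: 12.0
```

```bash
python3 - <<'E'
from h import *
c=cur();t=CC-ay*.040+np.array((0,.002));print(t)
jrows([(*c[:2],.14,71,.4,0),(.57,.06,.14,94,.4,0),(*t,.14,94,.4,1)],c)
E
```

```text
23.45 [0.5274 0.2596 0.0272] R [[-0.946, 0.325, 0.002], [0.325, 0.946, 0.0], [-0.002, 0.001, -1.0]] q [ 0.28  0.56 -0.97  1.79  0.53  1.07  0.35] 0.6108359693387602 [-1.4 -0.9  3.4]
[ 0.56709771 -0.11330204]
[[0.0, 0.0, -37.5, 0.0, 0.4], [0.0, 0.0, -75.0, 0.0, 0.4], [0.0, 0.0, -113.0, 0.001, 0.4], [-17.5, -29.0, -113.0, -0.066, 0.4], [-35.0, -58.5, -113.0, -0.133, 0.4]]
[[-13.5, -31.0, 0.0, -0.067, 0.4], [-27.0, -62.5, 0.0, -0.134, 0.4], [-40.5, -93.5, 0.0, -0.201, 0.4], [-54.0, -125.0, 0.0, -0.268, 0.4], [-60.0, -159.0, 0.0, -0.268, 0.4]]
[[3.0, -34.5, 0.0, -0.0, 0.4], [6.0, -69.0, 0.0, -0.0, 0.4], [9.0, -103.5, 0.0, -0.0, 0.4], [12.0, -138.0, 0.0, -0.0, 0.4], [12.0, -138.0, 0.0, -0.0, 0.4]]
end [0.5671, -0.1133, 0.14, 94.0]
```

Emit:
jog_arm(increments=[{"tx":0,"ty":0,"tz":-30,"wx":0,"wy":0,"wz":0,"gripper":0.4},{"tx":0,"ty":0,"tz":-70,"wx":0,"wy":0,"wz":0,"gripper":0.4},{"tx":0,"ty":0,"tz":-110,"wx":0,"wy":0,"wz":0,"gripper":0.4},{"tx":-17.5,"ty":-29,"tz":-113,"wx":0,"wy":0,"wz":-0.066,"gripper":0.4},{"tx":-35,"ty":-58.5,"tz":-113,"wx":0,"wy":0,"wz":-0.133,"gripper":0.4}])

```text
time: 23.87
position: [0.5417, 0.1961, 0.143]
tool_rot: [0.295, 3.121, 0.005]
ft_force: [1.0, -1.6, -2.2]
grip_width: 0.612
grip_force: 12.0
```

Emit:
jog_arm(increments=[{"tx":-13.5,"ty":-31,"tz":0,"wx":0,"wy":0,"wz":-0.067,"gripper":0.4},{"tx":-27,"ty":-62.5,"tz":0,"wx":0,"wy":0,"wz":-0.134,"gripper":0.4},{"tx":-40.5,"ty":-93.5,"tz":0,"wx":0,"wy":0,"wz":-0.201,"gripper":0.4},{"tx":-54,"ty":-125,"tz":0,"wx":0,"wy":0,"wz":-0.268,"gripper":0.4},{"tx":-60,"ty":-159,"tz":0,"wx":0,"wy":0,"wz":-0.268,"gripper":0.4}])

```text
time: 24.28
position: [0.5693, 0.0232, 0.1392]
tool_rot: [-0.114, 3.138, 0.001]
ft_force: [0.6, -0.5, -0.1]
grip_width: 0.611
grip_force: 12.0
```

Emit:
jog_arm(increments=[{"tx":3,"ty":-34.5,"tz":0,"wx":0,"wy":0,"wz":0,"gripper":0.4},{"tx":6,"ty":-69,"tz":0,"wx":0,"wy":0,"wz":0,"gripper":0.4},{"tx":9,"ty":-103.5,"tz":0,"wx":0,"wy":0,"wz":0,"gripper":0.4},{"tx":12,"ty":-138,"tz":0,"wx":0,"wy":0,"wz":0,"gripper":0.4},{"tx":12,"ty":-138,"tz":0,"wx":0,"wy":0,"wz":0,"gripper":0.4}])

```text
time: 24.7
position: [0.5653, -0.1239, 0.1382]
tool_rot: [0.091, -3.139, 0.007]
ft_force: [-0.7, -1.4, -1.8]
grip_width: 0.613
grip_force: 12.0
```

Emit:
jog_arm(increments=[{"tx":0,"ty":0,"tz":0,"wx":0,"wy":0,"wz":0,"gripper":0.4},{"tx":0,"ty":0,"tz":0,"wx":0,"wy":0,"wz":0,"gripper":0.4},{"tx":0,"ty":0,"tz":0,"wx":0,"wy":0,"wz":0,"gripper":0.4},{"tx":0,"ty":0,"tz":0,"wx":0,"wy":0,"wz":0,"gripper":0.4},{"tx":0,"ty":0,"tz":0,"wx":0,"wy":0,"wz":0,"gripper":0.4}])

```text
time: 25.12
position: [0.5662, -0.1118, 0.1392]
tool_rot: [-0.114, 3.139, -0.0]
ft_force: [0.3, 0.2, -0.8]
grip_width: 0.612
grip_force: 12.0
```

```bash
python3 - <<'E'
from h import *
c=cur();t=CC-ay*.040+np.array((0,.002));
jrows([(*t,.06,94,.4,0),(*t,.022,94,.4,-2)],c)
E
```

```text
25.12 [ 0.5662 -0.1118  0.1392] R [[-0.997, -0.073, 0.0], [-0.073, 0.997, -0.0], [-0.0, -0.0, -1.0]] q [ 1.06  0.45 -1.13  1.71  0.42  1.25  1.48] 0.6117212747219077 [ 0.3  0.2 -0.8]
[[-0.5, -0.5, 26.5, 0.001, 0.4], [-0.5, -1.0, 53.0, 0.002, 0.4], [-1.0, -1.5, 79.0, 0.003, 0.4], [-1.0, -1.5, 98.0, 0.003, 0.4], [-1.0, -1.5, 117.0, 0.003, 0.4]]
end [0.5671, -0.1133, 0.022, 94.0]
```

Emit:
jog_arm(increments=[{"tx":0,"ty":0,"tz":27,"wx":0,"wy":0,"wz":0,"gripper":0.4},{"tx":0,"ty":0,"tz":54,"wx":0,"wy":0,"wz":0,"gripper":0.4},{"tx":0,"ty":0,"tz":81,"wx":0,"wy":0,"wz":0,"gripper":0.4},{"tx":0,"ty":0,"tz":105,"wx":0,"wy":0,"wz":0,"gripper":0.4},{"tx":0,"ty":0,"tz":117,"wx":0,"wy":0,"wz":0,"gripper":0.4}])

```text
time: 25.53
position: [0.5642, -0.1125, 0.0194]
tool_rot: [0.112, -3.136, -0.002]
ft_force: [-4.1, 0.6, 14.9]
grip_width: 0.612
grip_force: 12.0
```

Emit:
jog_arm(increments=[{"tx":0,"ty":0,"tz":0.5,"wx":0,"wy":0,"wz":0,"gripper":0.4},{"tx":0,"ty":0,"tz":0.5,"wx":0,"wy":0,"wz":0,"gripper":0.74},{"tx":0,"ty":0,"tz":0.5,"wx":0,"wy":0,"wz":0,"gripper":0.74},{"tx":0,"ty":0,"tz":0.5,"wx":0,"wy":0,"wz":0,"gripper":0.74},{"tx":0,"ty":0,"tz":0.5,"wx":0,"wy":0,"wz":0,"gripper":0.74}])

```text
time: 25.95
position: [0.5669, -0.1136, 0.0227]
tool_rot: [-0.11, 3.138, -0.001]
ft_force: [-0.3, -0.5, 0.8]
grip_width: 0.734
grip_force: 0.0
```

Emit:
jog_arm(increments=[{"tx":0,"ty":0,"tz":-15,"wx":0,"wy":0,"wz":0,"gripper":0.74},{"tx":0,"ty":0,"tz":-40,"wx":0,"wy":0,"wz":0,"gripper":0.74},{"tx":0,"ty":0,"tz":-80,"wx":0,"wy":0,"wz":0,"gripper":0.74},{"tx":0,"ty":0,"tz":-115,"wx":0,"wy":0,"wz":0,"gripper":0.4},{"tx":0,"ty":0,"tz":-140,"wx":0,"wy":0,"wz":0,"gripper":0.4}])

```text
time: 26.37
position: [0.5674, -0.1129, 0.1663]
tool_rot: [-0.111, 3.136, -0.002]
ft_force: [0.5, 0.1, 0.3]
grip_width: 0.662
grip_force: 0.0
```

```bash
python3 - <<'E'
from h import *
c=cur();s=img('scene')['color'][200:275,280:390];w=img('wrist')['color']
cv2.imwrite('pics/p8.png',np.hstack([cv2.resize(w,(400,345)),cv2.resize(s,(400,345))]))
E
```

```text
26.37 [ 0.5674 -0.1129  0.1663] R [[-0.997, -0.071, 0.004], [-0.071, 0.997, -0.001], [-0.004, -0.002, -1.0]] q [ 1.08  0.42 -1.15  1.68  0.4   1.3   1.49] 0.66158100807918 [0.5 0.1 0.3]
```

View pics/p8.png

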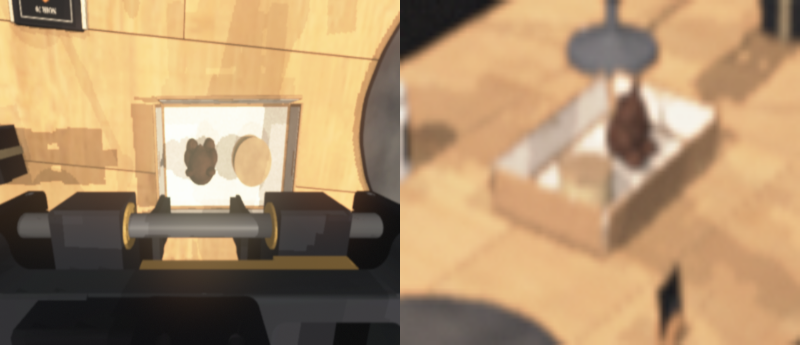

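Bear and spool both stand upright in the carton with all panels up. I'll locate the knob now for the return swing.

```bash
python3 - <<'E'
from h import *
c=cur()
for cam in ['top','scene']:
    d=img(cam);p=proj(d,(.504,-.407,.285));u,v=p.astype(int)
    hsv=cv2.cvtColor(d['color'],cv2.COLOR_BGR2HSV)[v-14:v+15,u-14:u+15]
    m=((hsv[...,0]<16)&(hsv[...,1]>130)&(hsv[...,2]>110)).astype(np.uint8)
    n,l,sx,ce=cv2.connectedComponentsWithStats(m)
    print(cam,p,[(sx[i].tolist(),(ce[i]+(u-14,v-14)).round(1)) for i in range(1,n) if sx[i,4]>5],atz(d,*(ce[1:][np.argmax(sx[1:,4])]+(u-14,v-14)),.3 if cam=='top' else .288) if n>1 else '')
jrows([(*c[:2],.36,60,.4,0),(.504,-.405,.36,-61.6,.4,1)],(*c[:2],.164,94))
E
```

```text
26.47 [ 0.5694 -0.1131  0.1678] R [[-0.997, -0.07, 0.009], [-0.07, 0.998, -0.003], [-0.009, -0.004, -1.0]] q [ 1.08  0.42 -1.15  1.68  0.4   1.29  1.49] 0.5823658502784107 [-0.2  0.4  0.2]
top [434.6 203.6] [([0, 0, 2, 5, 8], array([420.4, 191.4])), ([12, 10, 9, 9, 54], array([435.8, 203.2])), ([25, 10, 4, 10, 14], array([445.9, 202.9]))] [ 0.5029 -0.4069  0.3   ]
scene [399.3 151.1] [([12, 9, 5, 10, 26], array([399. , 149.2]))] [ 0.513 -0.419  0.288]
[[0.0, 0.0, -32.5, 0.099, 0.4], [0.0, 0.0, -65.5, 0.198, 0.4], [0.0, 0.0, -98.0, 0.297, 0.4], [0.0, 0.0, -130.5, 0.396, 0.4], [0.0, 0.0, -163.5, 0.495, 0.4]]
[[0.0, 0.0, -32.5, 0.099, 0.4], [-3.0, -14.5, -32.5, 0.205, 0.4], [-6.0, -29.5, -32.5, 0.311, 0.4], [-9.0, -44.0, -32.5, 0.417, 0.4], [-12.0, -58.5, -32.5, 0.523, 0.4]]
[[-10.0, -11.0, 0.0, 0.106, 0.4], [-20.0, -22.5, 0.0, 0.212, 0.4], [-30.0, -33.5, 0.0, 0.318, 0.4], [-40.0, -44.5, 0.0, 0.424, 0.4], [-49.5, -56.0, 0.0, 0.531, 0.4]]
[[-14.0, -4.5, 0.0, 0.106, 0.4], [-28.5, -9.0, 0.0, 0.212, 0.4], [-42.5, -14.0, 0.0, 0.318, 0.4], [-57.0, -18.5, 0.0, 0.424, 0.4], [-71.0, -23.0, 0.0, 0.531, 0.4]]
[[-14.5, 3.0, 0.0, 0.106, 0.4], [-29.0, 6.5, 0.0, 0.212, 0.4], [-44.0, 9.5, 0.0, 0.318, 0.4], [-58.5, 13.0, 0.0, 0.424, 0.4], [-73.0, 16.0, 0.0, 0.531, 0.4]]
[[-11.0, 10.0, 0.0, 0.106, 0.4], [-11.0, 10.0, 0.0, 0.106, 0.4], [-11.0, 10.0, 0.0, 0.106, 0.4], [-11.0, 10.0, 0.0, 0.106, 0.4], [-11.0, 10.0, 0.0, 0.106, 0.4]]
end [0.504, -0.405, 0.36, -61.6]
```

Emit:
jog_arm(increments=[{"tx":0,"ty":0,"tz":-32.5,"wx":0,"wy":0,"wz":0.1,"gripper":0.4},{"tx":0,"ty":0,"tz":-65.5,"wx":0,"wy":0,"wz":0.2,"gripper":0.4},{"tx":0,"ty":0,"tz":-98,"wx":0,"wy":0,"wz":0.3,"gripper":0.4},{"tx":0,"ty":0,"tz":-130.5,"wx":0,"wy":0,"wz":0.4,"gripper":0.4},{"tx":0,"ty":0,"tz":-163,"wx":0,"wy":0,"wz":0.495,"gripper":0.4}])

```text
time: 26.98
position: [0.565, -0.1134, 0.3249]
tool_rot: [-0.669, -3.067, 0.0]
ft_force: [0.5, -0.9, 0.1]
grip_width: 0.401
grip_force: 0.0
```

Emit:
jog_arm(increments=[{"tx":0,"ty":0,"tz":-32,"wx":0,"wy":0,"wz":0.1,"gripper":0.4},{"tx":-3,"ty":-14.5,"tz":-32,"wx":0,"wy":0,"wz":0.205,"gripper":0.4},{"tx":-6,"ty":-29.5,"tz":-32,"wx":0,"wy":0,"wz":0.311,"gripper":0.4},{"tx":-9,"ty":-44,"tz":-32,"wx":0,"wy":0,"wz":0.417,"gripper":0.4},{"tx":-12,"ty":-58.5,"tz":-32,"wx":0,"wy":0,"wz":0.523,"gripper":0.4}])

```text
time: 27.4
position: [0.5521, -0.1723, 0.3554]
tool_rot: [-1.44, -2.79, 0.001]
ft_force: [-0.2, -0.3, 0.0]
grip_width: 0.4
grip_force: 0.0
```

Emit:
jog_arm(increments=[{"tx":-10,"ty":-11,"tz":0,"wx":0,"wy":0,"wz":0.106,"gripper":0.4},{"tx":-20,"ty":-22.5,"tz":0,"wx":0,"wy":0,"wz":0.212,"gripper":0.4},{"tx":-30,"ty":-33.5,"tz":0,"wx":0,"wy":0,"wz":0.318,"gripper":0.4},{"tx":-40,"ty":-44.5,"tz":0,"wx":0,"wy":0,"wz":0.424,"gripper":0.4},{"tx":-49.5,"ty":-56,"tz":0,"wx":0,"wy":0,"wz":0.531,"gripper":0.4}])

```text
time: 27.82
position: [0.5354, -0.2452, 0.3551]
tool_rot: [-2.121, -2.314, 0.001]
ft_force: [0.1, 0.4, 0.6]
grip_width: 0.407
grip_force: 0.0
```

Emit:
jog_arm(increments=[{"tx":-14,"ty":-4.5,"tz":0,"wx":0,"wy":0,"wz":0.106,"gripper":0.4},{"tx":-28.5,"ty":-9,"tz":0,"wx":0,"wy":0,"wz":0.212,"gripper":0.4},{"tx":-42.5,"ty":-14,"tz":0,"wx":0,"wy":0,"wz":0.318,"gripper":0.4},{"tx":-57,"ty":-18.5,"tz":0,"wx":0,"wy":0,"wz":0.424,"gripper":0.4},{"tx":-71,"ty":-23,"tz":0,"wx":0,"wy":0,"wz":0.531,"gripper":0.4}])

```text
time: 28.23
position: [0.519, -0.318, 0.355]
tool_rot: [-2.654, -1.676, 0.002]
ft_force: [-0.3, 0.5, 0.0]
grip_width: 0.401
grip_force: 0.0
```

Emit:
jog_arm(increments=[{"tx":-14.5,"ty":3,"tz":0,"wx":0,"wy":0,"wz":0.106,"gripper":0.4},{"tx":-29,"ty":6.5,"tz":0,"wx":0,"wy":0,"wz":0.212,"gripper":0.4},{"tx":-44,"ty":9.5,"tz":0,"wx":0,"wy":0,"wz":0.318,"gripper":0.4},{"tx":-58.5,"ty":13,"tz":0,"wx":0,"wy":0,"wz":0.424,"gripper":0.4},{"tx":-73,"ty":16,"tz":0,"wx":0,"wy":0,"wz":0.531,"gripper":0.4}])

```text
time: 28.65
position: [0.5026, -0.3907, 0.3549]
tool_rot: [-3.001, -0.921, 0.003]
ft_force: [1.4, -0.2, 0.4]
grip_width: 0.401
grip_force: 0.0
```

Emit:
jog_arm(increments=[{"tx":-11,"ty":10,"tz":0,"wx":0,"wy":0,"wz":0.106,"gripper":0.4},{"tx":-11,"ty":10,"tz":0,"wx":0,"wy":0,"wz":0.106,"gripper":0.4},{"tx":-11,"ty":10,"tz":0,"wx":0,"wy":0,"wz":0.106,"gripper":0.4},{"tx":-11,"ty":10,"tz":0,"wx":0,"wy":0,"wz":0.106,"gripper":0.4},{"tx":-11,"ty":10,"tz":0,"wx":0,"wy":0,"wz":0.106,"gripper":0.4}])

```text
time: 29.07
position: [0.5005, -0.403, 0.3564]
tool_rot: [-3.044, -0.775, -0.0]
ft_force: [-0.6, 1.1, -0.1]
grip_width: 0.399
grip_force: 0.0
```

```bash
python3 - <<'E'
from h import *
c=cur();jrows([(.5035,-.407,.36,-61.6,.4,1),(.5035,-.407,.274,-61.6,.4,0)],c)
E
```

```text
29.07 [ 0.5005 -0.403   0.3564] R [[0.878, 0.478, -0.0], [0.478, -0.878, 0.001], [0.0, -0.001, -1.0]] q [ 1.1   0.34 -0.64  1.22  0.2   1.64 -0.57] 0.39927688818616935 [-0.6  1.1 -0.1]
[[0.5, 5.0, -3.5, 0.003, 0.4], [0.5, 5.0, -3.5, 0.003, 0.4], [0.5, 5.0, 25.0, 0.003, 0.4], [0.5, 5.0, 53.5, 0.003, 0.4], [0.5, 5.0, 82.5, 0.003, 0.4]]
end [0.5035, -0.407, 0.274, -61.6]
```

Emit:
jog_arm(increments=[{"tx":0.5,"ty":5,"tz":0,"wx":0,"wy":0,"wz":0,"gripper":0.4},{"tx":0.5,"ty":5,"tz":0,"wx":0,"wy":0,"wz":0,"gripper":0.4},{"tx":0.5,"ty":5,"tz":25,"wx":0,"wy":0,"wz":0,"gripper":0.4},{"tx":0.5,"ty":5,"tz":50,"wx":0,"wy":0,"wz":0,"gripper":0.4},{"tx":0.5,"ty":5,"tz":60,"wx":0,"wy":0,"wz":0,"gripper":0.4}])

```text
time: 29.48
position: [0.5018, -0.4081, 0.2933]
tool_rot: [-3.043, -0.77, 0.004]
ft_force: [0.6, -0.3, -0.7]
grip_width: 0.399
grip_force: 0.0
```

Emit:
jog_arm(increments=[{"tx":0,"ty":0,"tz":12,"wx":0,"wy":0,"wz":0,"gripper":0.4},{"tx":0,"ty":0,"tz":22,"wx":0,"wy":0,"wz":0,"gripper":0.4},{"tx":0,"ty":0,"tz":22,"wx":0,"wy":0,"wz":0,"gripper":0.3},{"tx":0,"ty":0,"tz":22,"wx":0,"wy":0,"wz":0,"gripper":0.3},{"tx":0,"ty":0,"tz":22,"wx":0,"wy":0,"wz":0,"gripper":0.3}], grip_force=5)

```text
time: 29.9
position: [0.5033, -0.4091, 0.2757]
tool_rot: [3.045, 0.769, 0.002]
ft_force: [-0.2, 0.1, -0.7]
grip_width: 0.315
grip_force: 0.0
```

```bash
python3 - <<'E'
from h import *
s=cur();c=np.array((.72,-.279));k=np.array(s[:2]);r=np.linalg.norm(k-c)
a0=np.degrees(np.arctan2(*(k-c)[::-1]))%360;tgt=CC+(0,.002);a1=np.degrees(np.arctan2(*(tgt-c)[::-1]))
print(a0,r,a1,np.linalg.norm(tgt-c))
T=a0-a1+1.0
W=[]
for f in [1,3,6,10,15,20,25,30,35,40,45,50,55,60,65,70,T-7,T-3.5,T-1,T]:
    a=np.radians(a0-f);W.append((c[0]+r*np.cos(a),c[1]+r*np.sin(a),s[2],s[3]-f,.3,-1))
jrows(W,s)
E
```

```text
29.9 [ 0.5033 -0.4091  0.2757] R [[0.88, 0.475, 0.001], [0.475, -0.88, -0.001], [0.001, 0.002, -1.0]] q [ 1.12  0.36 -0.63  1.36  0.21  1.49 -0.58] 0.31501802309376675 [-0.2  0.1 -0.7]
210.97280049343485 0.252761425309019 127.13649105118917 0.2579027917646492
[[0.0, -4.5, 0.0, 0.017, 0.3], [-0.5, -13.0, 0.0, 0.052, 0.3], [0.0, -26.5, 0.0, 0.105, 0.3], [2.0, -44.0, 0.0, 0.175, 0.3], [5.5, -65.5, 0.0, 0.262, 0.3]]
[[0.0, -22.0, 0.0, 0.087, 0.3], [2.0, -44.0, 0.0, 0.175, 0.3], [5.5, -65.5, 0.0, 0.262, 0.3], [11.5, -87.0, 0.0, 0.349, 0.3], [19.0, -108.0, 0.0, 0.436, 0.3]]
[[0.0, -22.0, 0.0, 0.087, 0.3], [2.0, -44.0, 0.0, 0.175, 0.3], [5.5, -65.5, 0.0, 0.262, 0.3], [11.5, -87.0, 0.0, 0.349, 0.3], [19.0, -108.0, 0.0, 0.436, 0.3]]
[[0.0, -22.0, 0.0, 0.087, 0.3], [3.5, -56.5, 0.0, 0.224, 0.3], [7.0, -71.5, 0.0, 0.285, 0.3], [10.0, -82.0, 0.0, 0.329, 0.3], [11.0, -86.5, 0.0, 0.346, 0.3]]
end [0.5709, -0.0749, 0.2757, -146.4816]
```

Emit:
jog_arm(increments=[{"tx":0,"ty":-4.5,"tz":0,"wx":0,"wy":0,"wz":0.017,"gripper":0.3},{"tx":0,"ty":-13,"tz":0,"wx":0,"wy":0,"wz":0.052,"gripper":0.3},{"tx":0,"ty":-26.5,"tz":0,"wx":0,"wy":0,"wz":0.105,"gripper":0.3},{"tx":2,"ty":-44,"tz":0,"wx":0,"wy":0,"wz":0.175,"gripper":0.3},{"tx":5.5,"ty":-65.5,"tz":0,"wx":0,"wy":0,"wz":0.262,"gripper":0.3}])

```text
time: 30.32
position: [0.4763, -0.3493, 0.2753]
tool_rot: [3.12, 0.355, 0.002]
ft_force: [-1.0, 1.4, 0.1]
grip_width: 0.304
grip_force: 0.3
```

Emit:
jog_arm(increments=[{"tx":0,"ty":-22,"tz":0,"wx":0,"wy":0,"wz":0.087,"gripper":0.3},{"tx":2,"ty":-44,"tz":0,"wx":0,"wy":0,"wz":0.175,"gripper":0.3},{"tx":5.5,"ty":-65.5,"tz":0,"wx":0,"wy":0,"wz":0.262,"gripper":0.3},{"tx":11.5,"ty":-87,"tz":0,"wx":0,"wy":0,"wz":0.349,"gripper":0.3},{"tx":19,"ty":-108,"tz":0,"wx":0,"wy":0,"wz":0.436,"gripper":0.3}])

```text
time: 30.73
position: [0.4697, -0.2384, 0.2756]
tool_rot: [3.122, -0.328, 0.002]
ft_force: [-0.0, -0.1, -0.2]
grip_width: 0.298
grip_force: 0.3
```

Emit:
jog_arm(increments=[{"tx":0,"ty":-22,"tz":0,"wx":0,"wy":0,"wz":0.087,"gripper":0.3},{"tx":2,"ty":-44,"tz":0,"wx":0,"wy":0,"wz":0.175,"gripper":0.3},{"tx":5.5,"ty":-65.5,"tz":0,"wx":0,"wy":0,"wz":0.262,"gripper":0.3},{"tx":11.5,"ty":-87,"tz":0,"wx":0,"wy":0,"wz":0.349,"gripper":0.3},{"tx":19,"ty":-108,"tz":0,"wx":0,"wy":0,"wz":0.436,"gripper":0.3}])

```text
time: 31.15
position: [0.5106, -0.1361, 0.2757]
tool_rot: [2.978, -0.994, 0.002]
ft_force: [-0.1, -1.7, 0.6]
grip_width: 0.297
grip_force: 0.3
```

Emit:
jog_arm(increments=[{"tx":0,"ty":-22,"tz":0,"wx":0,"wy":0,"wz":0,"gripper":0.3},{"tx":2,"ty":-43,"tz":0,"wx":0,"wy":0,"wz":0,"gripper":0.3},{"tx":5,"ty":-62,"tz":0,"wx":0,"wy":0,"wz":0,"gripper":0.3},{"tx":8.5,"ty":-77,"tz":0,"wx":0,"wy":0,"wz":0,"gripper":0.3},{"tx":10.5,"ty":-85,"tz":0,"wx":0,"wy":0,"wz":0,"gripper":0.3}])

```text
time: 31.57
position: [0.5708, -0.0728, 0.2754]
tool_rot: [-2.983, 0.983, -0.002]
ft_force: [-0.5, -0.1, 0.2]
grip_width: 0.3
grip_force: 0.0
```

Emit:
jog_arm(increments=[{"tx":0,"ty":0,"tz":0,"wx":0,"wy":0,"wz":0,"gripper":0.4},{"tx":0,"ty":0,"tz":0,"wx":0,"wy":0,"wz":0,"gripper":0.4},{"tx":0,"ty":0,"tz":0,"wx":0,"wy":0,"wz":0,"gripper":0.4},{"tx":0,"ty":0,"tz":-30,"wx":0,"wy":0,"wz":0,"gripper":0.4},{"tx":0,"ty":0,"tz":-70,"wx":0,"wy":0,"wz":0,"gripper":0.4}])

```text
time: 31.98
position: [0.5668, -0.077, 0.342]
tool_rot: [2.979, -0.99, -0.011]
ft_force: [0.9, -1.2, 0.4]
grip_width: 0.396
grip_force: 0.0
```

Emit:
jog_arm(increments=[{"tx":0,"ty":0,"tz":-30,"wx":0,"wy":0,"wz":0,"gripper":0.4},{"tx":-30,"ty":40,"tz":-30,"wx":0,"wy":0,"wz":0,"gripper":0.4},{"tx":-50,"ty":70,"tz":-30,"wx":0,"wy":0,"wz":0,"gripper":0.4},{"tx":-50,"ty":70,"tz":-30,"wx":0,"wy":0,"wz":0,"gripper":0.4},{"tx":-50,"ty":70,"tz":-30,"wx":0,"wy":0,"wz":0,"gripper":0.4}])

```text
time: 32.4
position: [0.4855, -0.1042, 0.3753]
tool_rot: [2.975, -0.996, 0.003]
ft_force: [0.6, 0.6, 0.2]
grip_width: 0.402
grip_force: 0.0
```

```bash
python3 - <<'E'
from h import *
c=cur();t=img('top');s=img('scene')
for cam,d in [('top',t),('scene',s)]:
    p=proj(d,(.5643,-.0754,.3));u,v=p.astype(int)
    hsv=cv2.cvtColor(d['color'],cv2.COLOR_BGR2HSV)[v-25:v+26,u-25:u+26]
    m=((hsv[...,0]<16)&(hsv[...,1]>130)&(hsv[...,2]>110)).astype(np.uint8)
    n,l,sx,ce=cv2.connectedComponentsWithStats(m)
    print(cam,p,[(sx[i].tolist(),(ce[i]+(u-25,v-25)).round(1),atz(d,*(ce[i]+(u-25,v-25)),.29)) for i in range(1,n) if sx[i,4]>5])
cv2.imwrite('pics/p9.png',np.hstack([cv2.resize(t['color'][110:255,235:425],(400,305)),cv2.resize(s['color'][140:275,270:430],(400,305))]))
E
```

```text
32.4 [ 0.4855 -0.1042  0.3753] R [[0.799, -0.602, 0.0], [-0.602, -0.799, -0.004], [0.003, 0.003, -1.0]] q [ 0.92 -0.02 -0.75  1.53 -0.01  1.62 -2.04] 0.4017480904645444 [0.6 0.6 0.2]
top [328.6 180.8] [([8, 0, 18, 21, 36], array([320.4, 165.7]), array([ 0.6141, -0.0489,  0.29  ])), ([11, 48, 6, 3, 7], array([316.7, 203.9]), array([ 0.4928, -0.0407,  0.29  ]))]
scene [336.9 166.2] [([21, 23, 7, 12, 63], array([334.6, 169.5]), array([ 0.5667, -0.0644,  0.29  ]))]
```

View pics/p9.png

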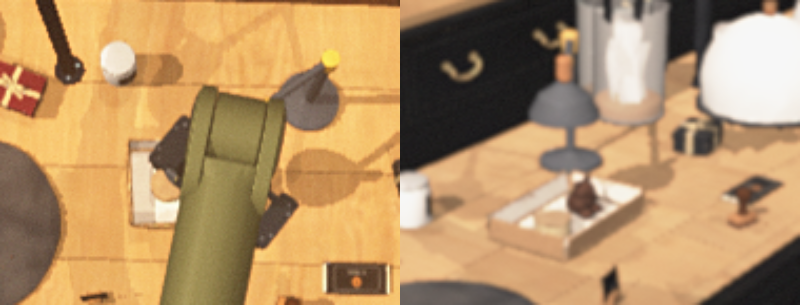

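Both items are upright, the panels are up and the knob is near the carton's middle. I'll check the far and right panel angles against the earlier top image before handing in.

```bash
python3 - <<'E'
from h import *
t=img('top')
for n,(u,h,f) in PAN.items():
    for th in (1.6,1.5,1.4,1.3):
        e=CC+(0,.002)+u*(h+.04*np.cos(th)+.002*np.sin(th));v=ay if n in('near','far') else ax
        print(n,th,((proj(t,(*(e),.003+.04*np.sin(th)))-(275,145))*6).round(1))
i=cv2.imread('pics/p2.png')[:,:400];cv2.imwrite('pics/p10.png',cv2.resize(i,(660,570),interpolation=cv2.INTER_CUBIC))
E
```

```text
near 1.6 [312.6 420. ]
near 1.5 [313.2 426.6]
near 1.4 [313.2 433.2]
near 1.3 [313.2 439.2]
far 1.6 [301.8 189.6]
far 1.5 [301.2 183.6]
far 1.4 [301.2 177.6]
far 1.3 [300.6 171.6]
left 1.6 [124.2 312. ]
left 1.5 [117.6 312. ]
left 1.4 [111.  312.6]
left 1.3 [104.4 313.2]
right 1.6 [489.6 296.4]
right 1.5 [496.2 295.8]
right 1.4 [502.2 295.8]
right 1.3 [508.8 295.8]
```

View pics/p10.png

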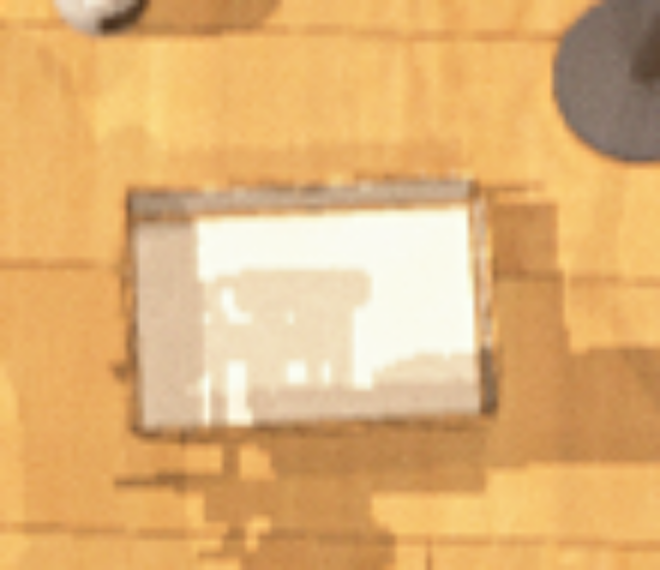

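Measured against the projected edges, the panels stand at about 1.5 rad (far, at y≈184), 1.5 (near, y≈428), 1.6 (left, x≈130) and 1.55 (right, x≈492). Handing in.

```bash
python3 -c "
from bench import ctrl
print(ctrl.close_job())"
```

```text
the job is handed in; nothing more can be done
None
```

I handed the job in; no verdict came back. By the last pictures, the carton's four panels stand (about 1.5 rad or more), the one bear and one spool on the slate are upright inside it, and the lamp knob hangs about 10 mm from its middle.

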